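# Load a kiln board and carry it to the hearth on a firing fork

### The job

The kiln board on the loading stand holds two large glass discs: add one more from the graphite slab to make the batch three, leaving the spare large disc and the small ones on the slab. Then slide the firing fork's tines under the board, carry it loaded and level on the fork alone, never by hand, to the kiln hearth, and set it centred and square on the hearth's two props. Draw the fork out and lay it flat on the bench clear of the hearth; set the glass down gently and leave the torch and everything else undisturbed.

Things in the scene. Friction and masses are not known exactly. Their poses are not given: they have to be found in the camera images.
- fork_grip (a point): where to hold the loose firing fork (it starts flat on the bench): in its flat-sided wooden handle, 20 wide, 28 tall, half-way up (14 above the fork's flat underside), 30 behind the handle's front end, 95 ahead of its rear end. x points along the fork to the tine tips, z up. The fork balances near this point; gripped firmly here it carries the loaded board
- board_center (a point): kiln board, loose, a flat grey plate 80 (its x) by 100 (its y) by 6 thick, about 60 g; point at its centre, z up. It starts on the two props of the loading stand, lined up with them, with two large discs on it, towards its -x edge
- stand_seat (a point): loading stand, fixed: two white props (each 80 long, 12 wide, 26 high, along x, centred at y = -42 and +42, 72 clear between) on a terracotta slab 110 by 120 by 10 high. Point midway between the props, level with their tops, 36 above the bench; z up. Under the board the 26 high gap between the props is open at both ends (-x, +x) for the tines
- hearth_seat (a point): kiln hearth, fixed: a round grey and white base of diameter 180, 50 high (its bell is lifted off), with two white props just like the loading stand's on top. Point midway between the props, level with their tops, 76 above the bench; x along the props, z up; the 26 high gap is open at both ends
- slab_top (a point): square graphite slab, fixed, 120 by 120 by 12 high; point at the centre of its top face, 12 above the bench; its x and y along its edges
- disc0_center (a point): large glass disc, diameter 28, 9 thick, about 14 g, starting on the kiln board; point at its centre
- disc3_center (a point): large glass disc, diameter 28, 9 thick, about 14 g, starting on the kiln board; point at its centre
- disc1_center (a point): large glass disc, diameter 28, 9 thick, about 14 g, starting flat on the graphite slab; point at its centre
- disc2_center (a point): large glass disc, diameter 28, 9 thick, about 14 g, starting flat on the graphite slab; point at its centre
- chip0_center (a point): small glass disc, diameter 18, 7 thick, starting flat on the graphite slab among the large ones; point at its centre; to be left there
- chip1_center (a point): small glass disc, diameter 18, 7 thick, starting flat on the graphite slab among the large ones; point at its centre; to be left there
- torch: bench torch, fixed: blue round foot of diameter 100, steel barrel leaning away to +x above it, its mouth (the top) 190 above the bench and 55 beyond the foot's centre, valve knobs 43 to each side; origin at the centre of the foot's underside; hoses lie on the bench behind it
- can: tin can with tool handles in it, loose, diameter 76, 95 high, handles up to 180; origin at the centre of its underside
- tumbler: glass tumbler, loose, diameter 60, 75 high; origin at the centre of its underside
- jar: closed green glass jar, loose, diameter 60, 80 high; origin at the centre of its underside
- tweezers: long steel tweezers lying on the bench, loose, 165 long (along x), 20 wide, 8 high; origin under the middle
- reamer: graphite reamer with a dark wooden handle lying on the bench, loose, 180 long (along x), 20 wide, 18 high; origin under the middle
- stub: spare white kiln prop standing on the bench, loose, 20 by 20 by 45 high; origin at the centre of its underside
- board: the kiln board itself (origin at the centre of its underside, 3 below point board_center)
- fork: the firing fork, 260 long, about 160 g; origin on its flat underside, 14 below fork_grip, x to the tips. Two flat steel tines, 4 thick, 10 wide, 52 over their outer edges, from x=+80 to +165; cross bar 52 wide at x=+75..+85; flat shank 14 wide, 5 thick, x=+42..+84; steel ferrule 22 tall, x=+30..+44. Tines, shank and handle share the one flat underside
- disc0: large disc 0 itself (origin at the centre of its underside)
- disc1: large disc 1 itself (origin at the centre of its underside)
- disc2: large disc 2 itself (origin at the centre of its underside)
- disc3: large disc 3 itself (origin at the centre of its underside)
Things that resemble listed ones, but are neither listed nor needed, are in the scene too. Of the things shaped like the part that bears stand_seat, the terracotta one is meant.

How it is judged:
On the way, in this order (a step that is already met when the one before it is completed fails the run):
1. three large discs, no more, rest on the board on the loading stand, released (x of disc0_center in the frame of board_center between -0.036 and 0.036 m and y of disc0_center in the frame of board_center between -0.046 and 0.046 m and z of disc0_center in the frame of board_center between 0.004 and 0.011 m and x of disc3_center in the frame of board_center between -0.036 and 0.036 m and y of disc3_center in the frame of board_center between -0.046 and 0.046 m and z of disc3_center in the frame of board_center between 0.004 and 0.011 m and (((x of disc1_center in the frame of board_center between -0.036 and 0.036 m and y of disc1_center in the frame of board_center between -0.046 and 0.046 m and z of disc1_center in the frame of board_center between 0.004 and 0.011 m) and (x of disc2_center in the frame of slab_top between -0.06 and 0.06 m and y of disc2_center in the frame of slab_top between -0.06 and 0.06 m and z of disc2_center in the frame of slab_top between 0 and 0.009 m)) or ((x of disc2_center in the frame of board_center between -0.036 and 0.036 m and y of disc2_center in the frame of board_center between -0.046 and 0.046 m and z of disc2_center in the frame of board_center between 0.004 and 0.011 m) and (x of disc1_center in the frame of slab_top between -0.06 and 0.06 m and y of disc1_center in the frame of slab_top between -0.06 and 0.06 m and z of disc1_center in the frame of slab_top between 0 and 0.009 m))) and distance between board_center and stand_seat below 0.03 m and contact force between the fingers and disc1 below 0.05 N and contact force between the fingers and disc2 below 0.05 N and contact force between the fingers and disc3 below 0.05 N), for 0.2 s.
2. the loaded board is off the stand, riding on the fork: 2 cm or more above its place on the stand (x of disc0_center in the frame of board_center between -0.036 and 0.036 m and y of disc0_center in the frame of board_center between -0.046 and 0.046 m and z of disc0_center in the frame of board_center between 0.004 and 0.011 m and x of disc3_center in the frame of board_center between -0.036 and 0.036 m and y of disc3_center in the frame of board_center between -0.046 and 0.046 m and z of disc3_center in the frame of board_center between 0.004 and 0.011 m and (((x of disc1_center in the frame of board_center between -0.036 and 0.036 m and y of disc1_center in the frame of board_center between -0.046 and 0.046 m and z of disc1_center in the frame of board_center between 0.004 and 0.011 m) and (x of disc2_center in the frame of slab_top between -0.06 and 0.06 m and y of disc2_center in the frame of slab_top between -0.06 and 0.06 m and z of disc2_center in the frame of slab_top between 0 and 0.009 m)) or ((x of disc2_center in the frame of board_center between -0.036 and 0.036 m and y of disc2_center in the frame of board_center between -0.046 and 0.046 m and z of disc2_center in the frame of board_center between 0.004 and 0.011 m) and (x of disc1_center in the frame of slab_top between -0.06 and 0.06 m and y of disc1_center in the frame of slab_top between -0.06 and 0.06 m and z of disc1_center in the frame of slab_top between 0 and 0.009 m))) and z of board_center in the frame of stand_seat above 0.023 m and contact force between fork and board above 0.15 N and contact force between the fingers and board below 0.1 N), for 0.3 s.
At the end, for the whole second after the job is handed in: Exactly three large discs lie on the board, all other discs on the slab; the board rests level on the hearth props, within 15 mm of the middle and 10 degrees of square; the fork lies flat on the bench, its grip point over 10 cm from the hearth middle; board and fork at rest (x of disc0_center in the frame of board_center between -0.036 and 0.036 m and y of disc0_center in the frame of board_center between -0.046 and 0.046 m and z of disc0_center in the frame of board_center between 0.004 and 0.011 m and x of disc3_center in the frame of board_center between -0.036 and 0.036 m and y of disc3_center in the frame of board_center between -0.046 and 0.046 m and z of disc3_center in the frame of board_center between 0.004 and 0.011 m and (((x of disc1_center in the frame of board_center between -0.036 and 0.036 m and y of disc1_center in the frame of board_center between -0.046 and 0.046 m and z of disc1_center in the frame of board_center between 0.004 and 0.011 m) and (x of disc2_center in the frame of slab_top between -0.06 and 0.06 m and y of disc2_center in the frame of slab_top between -0.06 and 0.06 m and z of disc2_center in the frame of slab_top between 0 and 0.009 m)) or ((x of disc2_center in the frame of board_center between -0.036 and 0.036 m and y of disc2_center in the frame of board_center between -0.046 and 0.046 m and z of disc2_center in the frame of board_center between 0.004 and 0.011 m) and (x of disc1_center in the frame of slab_top between -0.06 and 0.06 m and y of disc1_center in the frame of slab_top between -0.06 and 0.06 m and z of disc1_center in the frame of slab_top between 0 and 0.009 m))) and x of chip0_center in the frame of slab_top between -0.06 and 0.06 m and y of chip0_center in the frame of slab_top between -0.06 and 0.06 m and z of chip0_center in the frame of slab_top between 0 and 0.009 m and x of chip1_center in the frame of slab_top between -0.06 and 0.06 m and y of chip1_center in the frame of slab_top between -0.06 and 0.06 m and z of chip1_center in the frame of slab_top between 0 and 0.009 m and horizontal distance between board_center and hearth_seat below 0.015 m and angle between the x axis of board_center and the x axis of hearth_seat, either way round below 0.17 rad and z of board_center in the frame of hearth_seat between 0.0005 and 0.006 m and angle between board_center's own z axis and vertical below 0.05 rad and height (world z) of fork_grip below 0.019 m and angle between fork_grip's own z axis and vertical below 0.08 rad and horizontal distance between fork_grip and hearth_seat above 0.1 m and linear speed of each of board, fork below 0.02 m/s); the robot touches nothing.
It fails at once if the kiln board tilts by more than 15 degrees (angle between board_center's own z axis and vertical above 0.26 rad).
It fails at once if the gripper touches the kiln board once it has left the loading stand (more than 3 cm off its place there) (distance between board_center and stand_seat above 0.03 m and contact force between the fingers and board above 0.5 N).
It fails at once if the torch is struck (over 5 N) (contact force between anything else and torch above 5 N).
It fails at once if a bystander (can, tumbler, jar, tweezers, reamer, spare prop) is shifted by more than 2.5 cm (distance of any of can, tumbler, jar, tweezers, reamer, stub from where it was at the start of the episode above 0.025 m).
It fails at once if a large disc is dropped or thrown: faster than 0.6 m/s while not gripped ((linear speed of disc0 above 0.6 m/s and contact force between the fingers and disc0 below 0.05 N) or (linear speed of disc1 above 0.6 m/s and contact force between the fingers and disc1 below 0.05 N) or (linear speed of disc2 above 0.6 m/s and contact force between the fingers and disc2 below 0.05 N) or (linear speed of disc3 above 0.6 m/s and contact force between the fingers and disc3 below 0.05 N)).
It also fails if it takes over 72 s, if anything falls off the work surface, if the arm or the gripper's body presses on something with over 40 N, if the wrist force passes 120 N, or if a joint passes its speed limit or range.

### The arm

A 6-joint arm with a two-finger parallel gripper is mounted at the origin on the work surface. World frame = base frame: x ahead of the robot, y to its left, z up, the work surface at z = 0. Lengths are in m, angles in rad, forces in N, time in s.
With the tool pointing down it reaches from about 0.35 to 0.725 m from the base axis. Payload 4.3 kg.
Tool frame: the origin (TCP) lies between the finger pads; the fingertips stand 8 mm ahead of it and the grasp point (between the pads) lies 11 mm behind it; z points along the fingers, x is the direction in which the jaws open and shut, and the axes are right-handed (so a half turn about z gives the same grasp; the last joint's range is limited). The gripper opens to 85 mm and grips with 20 to 120 N. Pads are 22 mm wide; open, the fingers measure 114 mm over their backs; the gripper's body (76 mm by 85 mm) begins 54 mm behind the grasp point. The pads swing forward as they close: fully open they stand 13 mm farther back than shut.
Start: joints at [1.198, 0.377, 0.081, 1.274, 0, 1.46], TCP at [0.149, 0.555, 0.239] pointing down, gripper open.
Joint ranges: [-2.72, 2.72], [-0.84, 1.66], [-1.02, 1.22], [-1.77, 2.12], [-1.37, 1.28], [-3.14, 3.14]. Speed limits (rad/s): [2.57, 2.57, 3.14, 3.14, 3.14, 3.14].

### API

Orientations are given as [roll, pitch, yaw] about the fixed x, y, z axes, in that order (R = Rz(yaw) Ry(pitch) Rx(roll)).
In Python, from rig import env gives the robot as it stands.
- The arm moves only by the tool apply_moves, never from a script. Its arguments are lists of equal length, an entry for each row: "jaw": the closure in counts, from 0 (fully open) to 255 (shut); "delta_pos": the shift along the tool's x, y, z in m, a list of three; "rotation": the turn, a rotation vector about the tool's x, y, z in degrees, a list of three. In form: {"jaw": [jaw, ...], "delta_pos": [[dx, dy, dz], ...], "rotation": [[wx, wy, wz], ...]}. A call has 1 to 20 rows; each row is the pose to reach, as a shift and turn from the pose commanded when the call began, along the tool's axes at that moment; what a row does not reach only later rows make up. A row lasts 1/8 s, in which the tool goes at most 62.5 mm and 10.7 degrees, less where a joint would pass 70% of its speed; a pose out of reach is approached as far as the arm can. A call with a gripper value outside its range is refused whole. The fingers move at their own pace and stop on an object; "newtons" is the grip in N (left out, the last holds). Time passes only in rows, so rows that repeat a pose let the fingers close. It gives the time, the measured TCP pose, the force and the opening at its end, in the units of the state.
- env.observe(): the state, without advancing time (a new reading comes with each control period).
- env.snapshot(name): name is "side" or "top" or "wrist"; returns (picture, depth): 480x640x3 uint8, blue, green, red; 480x640 float32, m along the optical axis (not along the pixel's ray), 0 where there is no reading.
- env.camera_params(name): a dict with "camera_matrix" (3x3 intrinsics, pixels), "dist" ([k1, k2, p1, p2, k3] as OpenCV has them; the pictures are not rectified), "cam_to_world" (4x4, takes a point from camera to world coordinates). Camera axes: x right, y down, z forward; pixel columns grow to the right and rows downward; lengths in m; the calibration is good to about 2 mm. A picture is of the moment at which its call begins: read the wrist's pose just before it. camera_params takes no time and is no camera call; for the wrist camera it gives the pose at the moment of the call.
- env.finish_job(): hands the job in, once; it reports no verdict.
The state is a dict: "t": time; "q": joint angles; "qd": joint speeds; "joint_torque": joint torques, N m; "position": TCP position; "eef_rot": TCP orientation; "wrist_force": force on the tool from outside, world axes, zero at the start; "torque": the same for the moment, N m; "width": finger opening in m.
Only numpy, scipy, OpenCV 4.12 (cv2) and the standard library are available. Lean on these libraries where they do the work, as an engineer would, in place of code of your own. Each camera call takes 0.05 s, during which the arm holds its last target.

## Working session

There is one attempt and no reset: what is moved stays moved. The work goes in short steps, Python scripts to look and compute and a tool call to move; the robot and the scene stay as the last step left them, time stands still between calls to the robot, and variables do not carry over. Pictures are saved under pics/ and viewed, and the job is handed in when it is done.

Besides the shell and the picture viewer there is one more tool, called after "Emit:" by a JSON object that holds its "op" and its "data", one argument or row to a line. apply_moves: Moves the arm, as the interface text tells. Its arguments: {"type":"object","properties":{"jaw":{"type":"array","items":{"type":"number"}},"delta_pos":{"type":"array","items":{"type":"array","items":{"type":"number"}}},"rotation":{"type":"array","items":{"type":"array","items":{"type":"number"}}},"newtons":{"type":"number"}},"required":["jaw","delta_pos","rotation"]}

```bash
ls; mkdir -p pics; cat > h.py <<'E'
import numpy as np, cv2, pickle
from rig import env
from scipy.spatial.transform import Rotation as Ro
def snap(name,tag):
    s=env.observe(); p=env.camera_params(name); im,d=env.snapshot(name)
    cv2.imwrite(f'pics/{tag}.png',im); pickle.dump((im,d,p,s),open(f'pics/{tag}.pkl','wb')); return im,d,p
def load(tag): return pickle.load(open(f'pics/{tag}.pkl','rb'))
def rays(p,uv):
    uv=np.asarray(uv,float).reshape(-1,1,2)
    n=cv2.undistortPoints(uv,np.array(p['camera_matrix'],float),np.array(p['dist'],float)).reshape(-1,2)
    T=np.array(p['cam_to_world']); d=np.c_[n,np.ones(len(n))]@T[:3,:3].T
    return T[:3,3],d
def onz(p,uv,z):
    o,d=rays(p,uv); return o+d*((z-o[2])/d[:,2])[:,None]
def tri(p1,uv1,p2,uv2):
    o1,d1=rays(p1,uv1);o2,d2=rays(p2,uv2);d1=d1[0]/np.linalg.norm(d1[0]);d2=d2[0]/np.linalg.norm(d2[0])
    t=np.linalg.lstsq(np.c_[d1,-d2],o2-o1,rcond=None)[0]
    a=o1+t[0]*d1;b=o2+t[1]*d2; return (a+b)/2,np.linalg.norm(a-b)
def proj(p,X):
    T=np.linalg.inv(np.array(p['cam_to_world'])); X=np.asarray(X,float).reshape(-1,3)
    return cv2.projectPoints(X,cv2.Rodrigues(T[:3,:3])[0],T[:3,3],np.array(p['camera_matrix'],float),np.array(p['dist'],float))[0].reshape(-1,2)
def dep(d,p,uv):
    o,r=rays(p,uv); z=np.array([d[int(round(v)),int(round(u))] for u,v in np.asarray(uv).reshape(-1,2)])
    return o+r*z[:,None]
E
python3 - <<'E'
from h import *
for n in ('side','top','wrist'):
    im,d,p=snap(n,n+'0'); print(n,np.round(np.array(p['cam_to_world']),3).tolist(),np.round(p['camera_matrix'],1).tolist())
print(env.observe())
E
```

```text
pics
side [[0.999, -0.038, 0.039, 0.471], [-0.054, -0.578, 0.815, -0.949], [-0.008, -0.815, -0.579, 0.747], [0.0, 0.0, 0.0, 1.0]] [[505.2, 0.0, 315.1], [0.0, 505.2, 247.1], [0.0, 0.0, 1.0]]
top [[0.067, -0.974, 0.217, 0.248], [-0.998, -0.066, 0.011, -0.012], [0.003, -0.217, -0.976, 1.372], [0.0, 0.0, 0.0, 1.0]] [[486.4, 0.0, 322.5], [0.0, 486.4, 250.5], [0.0, 0.0, 1.0]]
wrist [[0.259, 0.925, 0.278, 0.077], [0.966, -0.247, -0.077, 0.574], [-0.003, 0.289, -0.957, 0.373], [0.0, 0.0, 0.0, 1.0]] [[413.5, 0.0, 318.7], [0.0, 413.5, 243.8], [0.0, 0.0, 1.0]]
{'t': 0.15, 'q': array([1.19767323e+00, 3.77897851e-01, 7.99989334e-02, 1.27437724e+00,
       1.70315296e-05, 1.46047391e+00]), 'qd': array([ 0.00140986, -0.00255612,  0.0042701 ,  0.00152803,  0.00071417,
       -0.00049869]), 'joint_torque': array([ 7.75498756e-04, -4.64033461e+01,  2.70170689e+01,  1.38839372e-02,
       -1.08182082e-04,  6.88572452e-07]), 'position': array([0.14921464, 0.55483882, 0.23859963]), 'eef_rot': array([-3.14141280e+00,  1.46896222e-03,  1.30799577e+00]), 'wrist_force': array([ 0.22365746,  0.04075934, -0.43852125]), 'torque': array([-0.0335748 ,  0.0366178 , -0.01785515]), 'width': 0.08527591070026337}
```

View pics/top0.png

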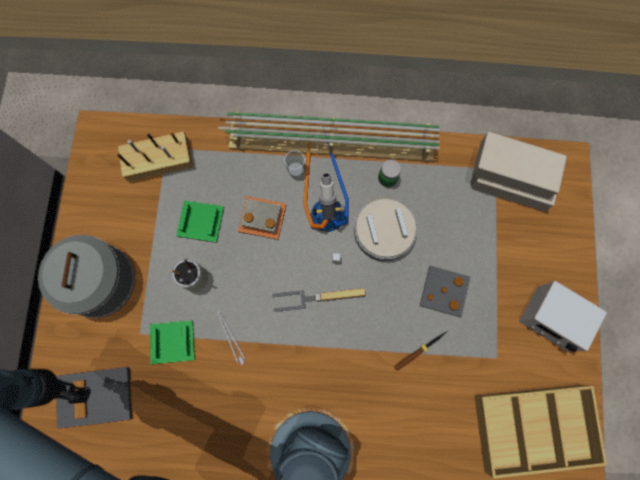

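View pics/side0.png

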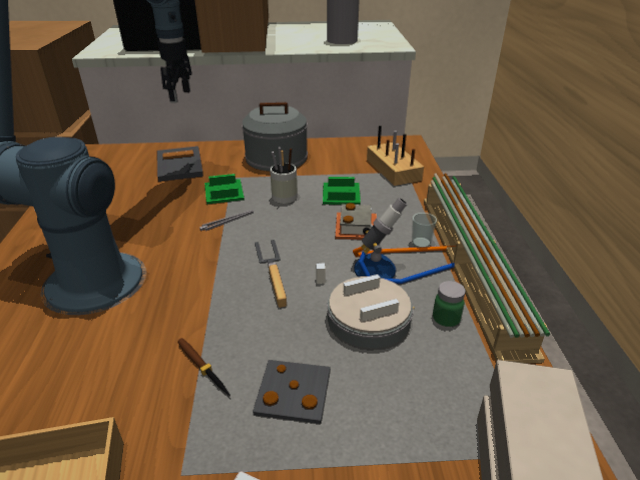

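View pics/wrist0.png

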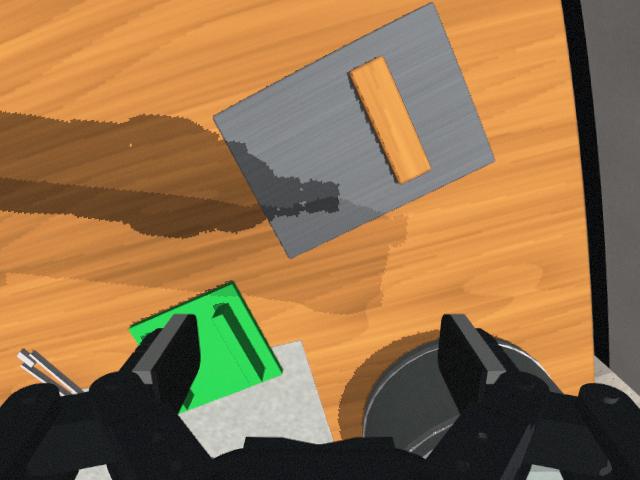

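Top view: the terracotta stand with board and discs is at (262,217). The two green stands at (200,221) and (172,342) are lookalikes and not meant. The hearth is at (386,230), the slab at (446,291), the torch at (328,210), and the fork at (320,298) with its tines pointing left (+y). I'll enlarge these.

```bash
python3 - <<'E'
from h import *
im,d,p,s=load('top0')
c=im[170:330,230:480]; cv2.imwrite('pics/c1.png',cv2.resize(c,None,fx=3.2,fy=3.2,interpolation=cv2.INTER_CUBIC))
im2=load('side0')[0]
c=im2[180:430,190:480]; cv2.imwrite('pics/c2.png',cv2.resize(c,None,fx=2.4,fy=2.4,interpolation=cv2.INTER_CUBIC))
pts={'stand':(262,217),'torch':(328,210),'hearth':(386,230),'slab':(446,291),'grip':(335,296),'tips':(275,301),'rear':(365,292),'stub':(336,258),'can':(187,273),'jar':(390,173),'tumb':(294,163),'tweez':(231,338),'reamer':(421,351)}
for k,v in pts.items(): print(k,np.round(onz(p,v,0.03)[0],3), np.round(dep(d,p,[v])[0],3))
E
```

```text
stand [0.632 0.183 0.03 ] [0.627 0.181 0.047]
torch [ 0.665 -0.004  0.03 ] [ 0.641 -0.005  0.11 ]
hearth [ 0.617 -0.174  0.03 ] [ 0.612 -0.171  0.049]
slab [ 0.453 -0.348  0.03 ] [ 0.454 -0.35   0.022]
grip [ 0.419 -0.04   0.03 ] [ 0.419 -0.04   0.027]
tips [0.394 0.125 0.03 ] [0.397 0.127 0.002]
rear [ 0.436 -0.122  0.03 ] [ 0.44  -0.125 -0.   ]
stub [ 0.526 -0.036  0.03 ] [ 0.523 -0.036  0.044]
can [0.455 0.378 0.03 ] [0.444 0.359 0.097]
jar [ 0.791 -0.179  0.03 ] [ 0.771 -0.173  0.08 ]
tumb [0.803 0.105 0.03 ] [0.815 0.107 0.002]
tweez [0.285 0.236 0.03 ] [0.285 0.241 0.   ]
reamer [ 0.285 -0.282  0.03 ] [ 0.285 -0.286  0.011]
```

View pics/c1.png

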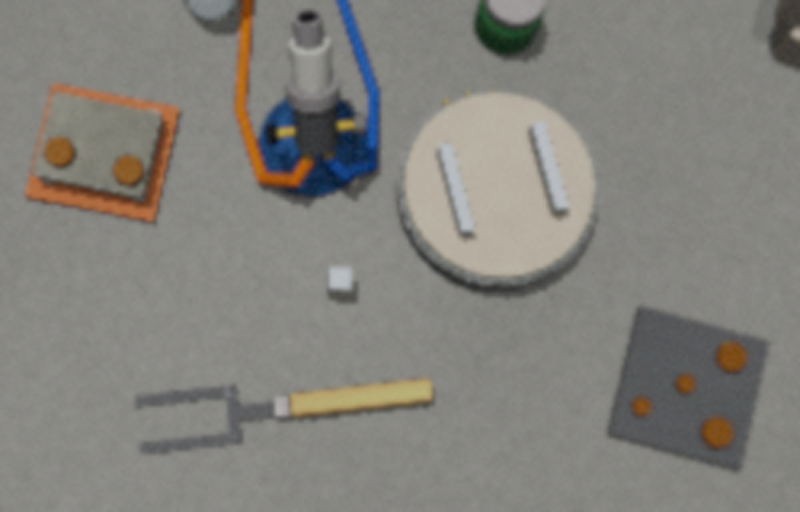

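View pics/c2.png

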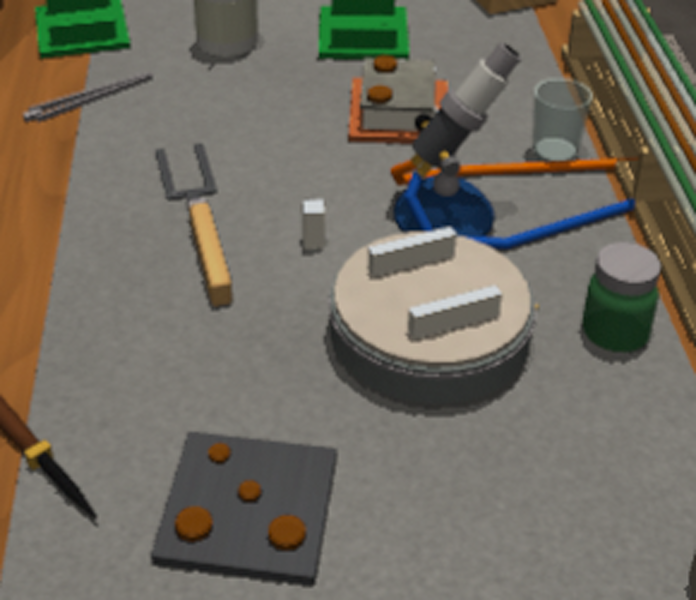

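Emit:
{"op": "apply_moves", "data": {
  "jaw": [0, 0, 0, 0, 0, 0, 0, 0, 0, 0, 0, 0, 0, 0],
  "delta_pos": [
    [-0.015, 0.02, -0.01],
    [-0.045, 0.06, -0.02],
    [-0.075, 0.1, -0.03],
    [-0.105, 0.14, -0.04],
    [-0.14, 0.185, -0.05],
    [-0.175, 0.23, -0.06],
    [-0.21, 0.275, -0.07],
    [-0.245, 0.32, -0.08],
    [-0.275, 0.36, -0.08],
    [-0.305, 0.4, -0.08],
    [-0.33, 0.435, -0.08],
    [-0.345, 0.455, -0.08],
    [-0.348, 0.457, -0.08],
    [-0.348, 0.457, -0.08]
  ],
  "rotation": [
    [0, 0, -1],
    [0, 0, -2],
    [0, 0, -4],
    [0, 0, -6],
    [0, 0, -8],
    [0, 0, -10],
    [0, 0, -12],
    [0, 0, -14],
    [0, 0, -15],
    [0, 0, -15],
    [0, 0, -15],
    [0, 0, -15],
    [0, 0, -15],
    [0, 0, -15]
  ]
}}

```text
t: 1.9
position: [0.4998, 0.1008, 0.3191]
eef_rot: [-3.141, -0.0, 1.57]
wrist_force: [-0.8, 0.2, 0.3]
width: 0.0854
```

```bash
python3 - <<'E'
from h import *
snap('wrist','w1'); s=env.observe(); print(s['t'],s['position'],s['eef_rot'])
E
```

```text
1.95 [0.49964101 0.10110959 0.31922819] [-3.14097374e+00 -4.17122035e-04  1.57047864e+00]
```

View pics/w1.png

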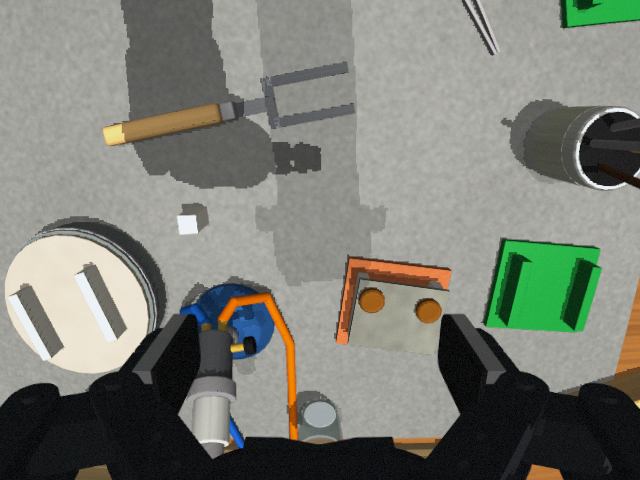

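View w1: the fork is at (104–350, 65–145), the stand with board at (340–450, 258–350), its discs at (371,300) and (428,310), the hearth at left, and the stub at (188,222). Next is a second viewpoint towards the slab.

Emit:
{"op": "apply_moves", "data": {
  "jaw": [0, 0, 0, 0, 0, 0, 0, 0],
  "delta_pos": [
    [-0.02, -0.005, 0],
    [-0.06, -0.015, 0],
    [-0.11, -0.03, 0],
    [-0.16, -0.04, 0],
    [-0.21, -0.05, 0],
    [-0.25, -0.06, 0],
    [-0.26, -0.06, 0],
    [-0.26, -0.06, 0]
  ],
  "rotation": [
    [0, 0, 0],
    [0, 0, 0],
    [0, 0, 0],
    [0, 0, 0],
    [0, 0, 0],
    [0, 0, 0],
    [0, 0, 0],
    [0, 0, 0]
  ]
}}

```text
t: 2.95
position: [0.4401, -0.1588, 0.3193]
eef_rot: [3.141, -0.001, 1.57]
wrist_force: [0.5, 0.8, 0.4]
width: 0.0853
```

```bash
python3 - <<'E'
from h import *
snap('wrist','w2'); s=env.observe(); print(s['t'],s['position'],s['eef_rot'])
E
```

```text
3.0 [ 0.44017248 -0.15825796  0.31935367] [ 3.14137694e+00 -7.83579423e-04  1.57098596e+00]
```

View pics/w2.png

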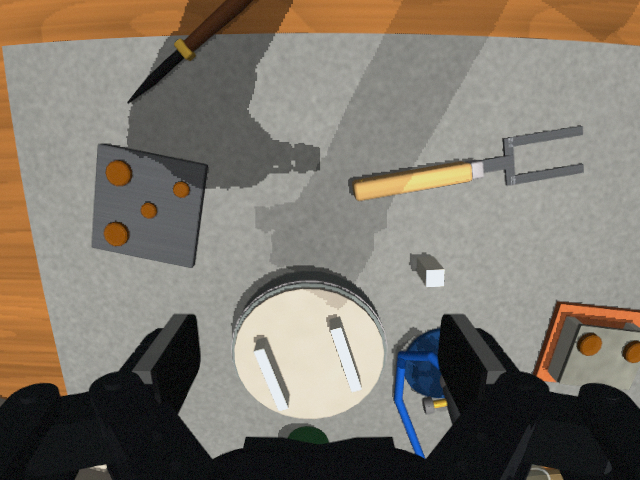

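View w2: the slab is at (95–207, 145–265). The large discs are at (118,173) and (116,234), and the chips at (181,189) and (148,210). Measuring now.

```bash
python3 - <<'E'
from h import *
def blobs(tag,box):
    im,d,p,s=load(tag); x0,y0,x1,y1=box
    h=cv2.cvtColor(im,cv2.COLOR_BGR2HSV); m=cv2.inRange(h,(5,140,50),(18,255,230))
    k=np.zeros_like(m);k[y0:y1,x0:x1]=m[y0:y1,x0:x1]
    n,l,st,c=cv2.connectedComponentsWithStats(k)
    return p,d,[(c[i],st[i,4]) for i in range(1,n) if st[i,4]>15]
for tag,box in (('w2',(95,145,207,265)),('side0',(250,360,335,420)),('w2',(570,325,640,380)),('w1',(345,260,450,340)),('side0',(335,200,385,240))):
    p,d,b=blobs(tag,box)
    print(tag)
    for c,a in b: print(np.round(c,1),a,np.round(onz(p,c,0.021 if box[1]in(145,360) else .051)[0],4),np.round(dep(d,p,[c])[0],4))
E
python3 - <<'E'
import sys; sys.path.insert(0,'.')
import os; os.chdir('.')
from h import *
im,d,p,s=load('w2'); cv2.imwrite('pics/c3.png',cv2.resize(im[130:280,80:230],None,fx=4,fy=4,interpolation=cv2.INTER_CUBIC))
E
```

```text
w2
[118.3 172.8] 521 [ 0.4168 -0.3718  0.021 ] [ 0.4168 -0.3719  0.0208]
[180.7 189.2] 205 [ 0.435  -0.3054  0.021 ] [ 0.4355 -0.3063  0.0185]
[148.4 210.1] 195 [ 0.4575 -0.3433  0.021 ] [ 0.458  -0.3443  0.0187]
[115.9 233.6] 467 [ 0.4839 -0.3836  0.021 ] [ 0.4835 -0.3829  0.0223]
side0
[280.9 368.1] 53 [ 0.4353 -0.3104  0.021 ] [ 0.4352 -0.3075  0.0177]
[293.6 383.7] 59 [ 0.4582 -0.3482  0.021 ] [ 0.4582 -0.3496  0.0226]
[270.2 397.1] 159 [ 0.4167 -0.3749  0.021 ] [ 0.4166 -0.3732  0.0188]
[309.1 400.8] 162 [ 0.4844 -0.387   0.021 ] [ 0.4844 -0.3867  0.0206]
w2
[612.6 325.7] 58 [0.5844 0.1772 0.051 ] [0.6074 0.2124 0.0088]
[590.1 344.5] 367 [0.608  0.1544 0.051 ] [0.6075 0.1538 0.0517]
[632.9 352.2] 261 [0.6206 0.2131 0.051 ] [0.6205 0.213  0.0511]
w1
[385.3 277.3] 1896 [0.5824 0.1701 0.051 ] [0.5989 0.1773 0.0089]
[371.4 300.4] 486 [0.6087 0.1566 0.051 ] [0.6092 0.1568 0.0498]
[428.2 310.5] 471 [0.6209 0.2185 0.051 ] [0.6208 0.2184 0.0512]
side0
[350.1 206.2] 44 [0.6216 0.2142 0.051 ] [0.6217 0.2151 0.0505]
[344.4 231.3] 214 [0.594  0.0939 0.051 ] [0.5996 0.1416 0.0192]
[372.9 217.9] 35 [0.6739 0.1513 0.051 ] [0.6855 0.214  0.0113]
[347.9 218.4] 49 [0.6093 0.1532 0.051 ] [0.6099 0.158  0.048 ]
```

View pics/c3.png

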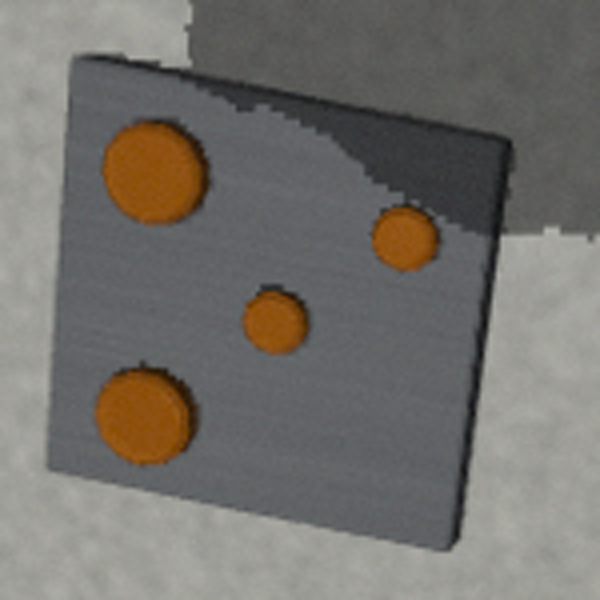

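```bash
cat >> h.py <<'E'
def cloud(tag):
    im,d,p,s=load(tag); v,u=np.mgrid[0:480,0:640]; o,r=rays(p,np.c_[u.ravel(),v.ravel()]); X=o+r*d.ravel()[:,None]
    X[d.ravel()<=0]=np.nan; return X.reshape(480,640,3),im,d,p
E
python3 - <<'E'
from h import *
for tag in ('top0','w1','w2','side0'):
    X,im,d,p=cloud(tag)
    hsv=cv2.cvtColor(im,cv2.COLOR_BGR2HSV)
    def box(x,y,r): return (abs(X[...,0]-x)<r)&(abs(X[...,1]-y)<r)
    m=box(.632,.183,.08)&(abs(X[...,2]-.0425)<.008)
    # board or disc: any point z .034-.056
    m=box(.632,.183,.075)&(X[...,2]>.034)&(X[...,2]<.058)
    P=X[m]
    if len(P)>50:
        r=cv2.minAreaRect(P[:,:2].astype(np.float32)*1000); print(tag,'board',len(P),np.round(r[0],1),np.round(r[1],1),round(r[2],1),'z',np.nanmedian(P[:,2]))
    # hearth props
    m=box(.615,-.172,.09)&(X[...,2]>.066)&(X[...,2]<.085)
    n,l,st,c=cv2.connectedComponentsWithStats(m.astype(np.uint8))
    for i in range(1,n):
        if st[i,4]>40:
            P=X[l==i]; r=cv2.minAreaRect(P[:,:2].astype(np.float32)*1000); print(tag,'prop',st[i,4],np.round(r[0],1),np.round(r[1],1),round(r[2],1),'z',np.median(P[:,2]))
    m=box(.42,.0,.17)&(X[...,0]>.37)&(X[...,0]<.46)&(X[...,2]>.018)&(X[...,2]<.036)
    n,l,st,c=cv2.connectedComponentsWithStats(m.astype(np.uint8))
    for i in range(1,n):
        if st[i,4]>60:
            P=X[l==i]; r=cv2.minAreaRect(P[:,:2].astype(np.float32)*1000); print(tag,'handle',st[i,4],np.round(r[0],1),np.round(r[1],1),round(r[2],1),'z',np.median(P[:,2]))
E
```

```text
top0 board 962 [636.5 188.4] [101.8  83.4] 81.4 z 0.04231331867968713
top0 prop 141 [ 633.3 -210. ] [80.1 14. ] 18.1 z 0.07505777365005595
top0 prop 138 [ 608.8 -129.9] [81.4 12.8] 17.6 z 0.07474358277025728
top0 handle 352 [426.4 -52.8] [ 20.7 137.6] 10.0 z 0.02631469698708122
w1 board 5997 [634.4 188.1] [100.9  81.1] 82.0 z 0.04180827618071831
w1 prop 1195 [ 607.2 -129.5] [80.8 14.5] 16.8 z 0.07540142039620701
w1 prop 1154 [ 632.5 -209.6] [80.7 14.6] 17.9 z 0.07531558226005419
w1 handle 2669 [425.7 -53.1] [ 20.9 137.9] 10.4 z 0.027403712096873867
w2 board 4187 [634.1 187.3] [102.7  82.1] 82.5 z 0.041486627887207805
w2 prop 853 [ 607.1 -130.1] [80.9 12.3] 17.7 z 0.07556422674352947
w2 prop 905 [ 632.5 -209.6] [80.8 12.8] 17.3 z 0.07547123978990211
w2 handle 2517 [425.7 -53.9] [ 21.4 138.6] 10.3 z 0.027110417856460123
side0 board 680 [635.7 186.7] [110.6  82.8] 81.9 z 0.04205508798476715
side0 prop 263 [ 607.8 -131.3] [81.2 16.6] 18.6 z 0.07484048247937991
side0 prop 300 [ 633.4 -210.2] [82.  16.3] 18.7 z 0.0746162168130311
side0 handle 359 [425.7 -54.8] [ 20.2 141. ] 10.1 z 0.027302126008762473
```

Identification:
- **Discs:** large ones at (118,173) and (116,234) have areas of about 500 px. The small chips have about 200 px. I'll take the large disc at (118,173), which is at world (0.417, −0.373) with its top at about 0.021.
- **Board:** centre (0.6345, 0.188), yaw −8°.
- **Hearth:** centre (0.620, −0.170), yaw 17.5°.
- **Fork:** grip at (0.421, −0.028), yaw 100°.

Emit:
{"op": "apply_moves", "data": {
  "jaw": [90, 90, 90, 90, 90, 90, 90, 90, 90, 90, 90, 90, 90],
  "delta_pos": [
    [-0.02, -0.002, 0.02],
    [-0.06, -0.007, 0.06],
    [-0.11, -0.012, 0.1],
    [-0.16, -0.018, 0.14],
    [-0.2, -0.0233, 0.18],
    [-0.2145, -0.0233, 0.215],
    [-0.2145, -0.0233, 0.24],
    [-0.2145, -0.0233, 0.25],
    [-0.2145, -0.0233, 0.255],
    [-0.2145, -0.0233, 0.255],
    [-0.2145, -0.0233, 0.265],
    [-0.2145, -0.0233, 0.27],
    [-0.2145, -0.0233, 0.27]
  ],
  "rotation": [
    [0, 0, -2],
    [0, 0, -5],
    [0, 0, -8],
    [0, 0, -12],
    [0, 0, -12],
    [0, 0, -12],
    [0, 0, -12],
    [0, 0, -12],
    [0, 0, -12],
    [0, 0, -12],
    [0, 0, -12],
    [0, 0, -12],
    [0, 0, -12]
  ]
}}

```text
t: 4.62
position: [0.4162, -0.3735, 0.0488]
eef_rot: [-3.141, -0.001, 1.779]
wrist_force: [-0.3, 0.6, 0.2]
width: 0.0556
```

```bash
python3 - <<'E'
from h import *
snap('wrist','w3'); s=env.observe(); print(s['t'],s['position'],s['eef_rot'],s['width'])
E
```

```text
4.675 [ 0.41627903 -0.3736964   0.04902892] [-3.14132553e+00 -6.19959896e-04  1.77911759e+00] 0.05510650371527441
```

View pics/w3.png

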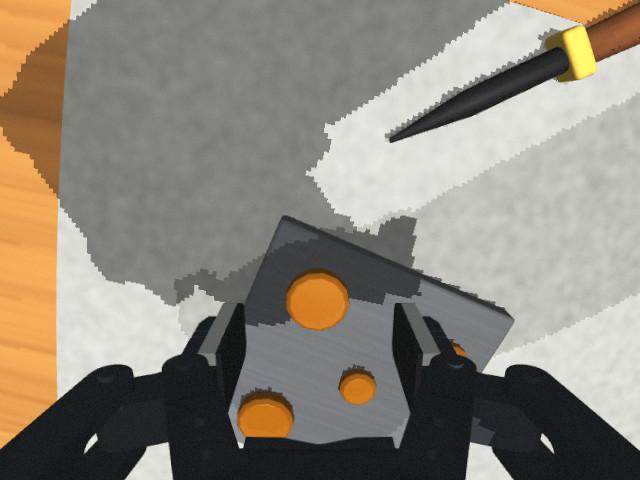

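Disc centred between the pads at (317,300). Descending and gripping gently.

Emit:
{"op": "apply_moves", "data": {
  "jaw": [90, 90, 90, 90, 120, 150, 185, 185, 185, 185],
  "delta_pos": [
    [0, 0, 0.008],
    [0, 0, 0.018],
    [0, 0, 0.026],
    [0, 0, 0.028],
    [0, 0, 0.028],
    [0, 0, 0.028],
    [0, 0, 0.028],
    [0, 0, 0.028],
    [0, 0, 0.028],
    [0, 0, 0.028]
  ],
  "rotation": [
    [0, 0, 0],
    [0, 0, 0],
    [0, 0, 0],
    [0, 0, 0],
    [0, 0, 0],
    [0, 0, 0],
    [0, 0, 0],
    [0, 0, 0],
    [0, 0, 0],
    [0, 0, 0]
  ],
  "newtons": 25
}}

```text
t: 5.92
position: [0.4168, -0.3742, 0.0218]
eef_rot: [3.141, 0.001, 1.779]
wrist_force: [-0.1, 0.8, 4.6]
width: 0.026
```

Emit:
{"op": "apply_moves", "data": {
  "jaw": [185, 185, 185, 185, 185, 185],
  "delta_pos": [
    [0, 0, -0.005],
    [0, 0, -0.02],
    [0, 0, -0.05],
    [0, 0, -0.09],
    [0, 0, -0.12],
    [0, 0, -0.12]
  ],
  "rotation": [
    [0, 0, 0],
    [0, 0, 0],
    [0, 0, 0],
    [0, 0, 0],
    [0, 0, 0],
    [0, 0, 0]
  ]
}}

```text
t: 6.68
position: [0.4181, -0.3757, 0.1449]
eef_rot: [3.138, 0.006, 1.779]
wrist_force: [0.3, -1.0, -1.1]
width: 0.0259
```

```bash
python3 - <<'E'
from h import *
snap('wrist','w4'); s=env.observe(); print(s['t'],s['position'],s['eef_rot'],s['width'])
E
```

```text
6.725 [ 0.41727522 -0.37476101  0.14294732] [3.13986429e+00 2.88947921e-03 1.77919334e+00] 0.02597251097371007
```

View pics/w4.png

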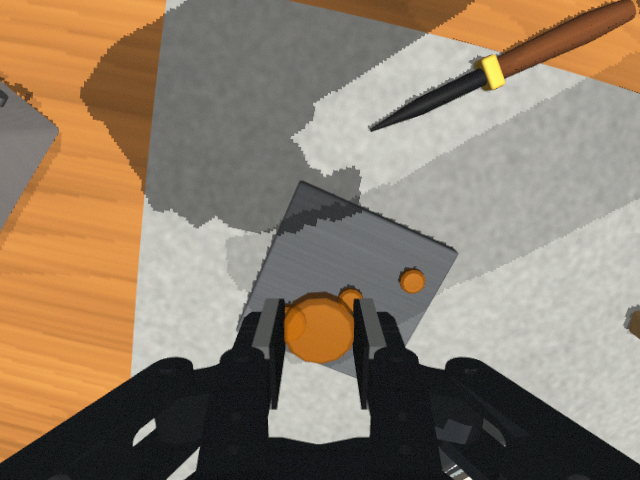

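Disc held at (320,327). Carrying it to the stand, round in front of the hearth and torch.

Emit:
{"op": "apply_moves", "data": {
  "jaw": [185, 185, 185, 185, 185, 185, 185, 185, 185, 185, 185, 185, 185, 185, 185, 185, 185],
  "delta_pos": [
    [0.02, 0.005, -0.01],
    [0.06, 0.015, -0.03],
    [0.11, 0.027, -0.04],
    [0.16, 0.04, -0.04],
    [0.21, 0.052, -0.04],
    [0.26, 0.065, -0.04],
    [0.31, 0.077, -0.04],
    [0.36, 0.09, -0.04],
    [0.405, 0.115, -0.04],
    [0.45, 0.145, -0.04],
    [0.48, 0.18, -0.04],
    [0.495, 0.22, -0.03],
    [0.4988, 0.27, -0.01],
    [0.4988, 0.315, 0.01],
    [0.4988, 0.34, 0.03],
    [0.4988, 0.3476, 0.045],
    [0.4988, 0.3476, 0.05]
  ],
  "rotation": [
    [0, 0, 0],
    [0, 0, 2],
    [0, 0, 4],
    [0, 0, 6],
    [0, 0, 8],
    [0, 0, 10],
    [0, 0, 12],
    [0, 0, 14],
    [0, 0, 16],
    [0, 0, 18],
    [0, 0, 20],
    [0, 0, 20],
    [0, 0, 20],
    [0, 0, 20],
    [0, 0, 20],
    [0, 0, 20],
    [0, 0, 20]
  ]
}}

```text
t: 8.85
position: [0.6513, 0.1862, 0.0894]
eef_rot: [-3.138, 0.001, 1.431]
wrist_force: [-0.1, 1.1, -0.0]
width: 0.0261
```

```bash
python3 - <<'E'
from h import *
snap('wrist','w5'); s=env.observe(); print(s['t'],s['position'],s['eef_rot'],s['width'])
E
```

```text
8.9 [0.6511339  0.18603749 0.08969834] [-3.13792906e+00  1.03097621e-03  1.43052476e+00] 0.025805291751765564
```

View pics/w5.png

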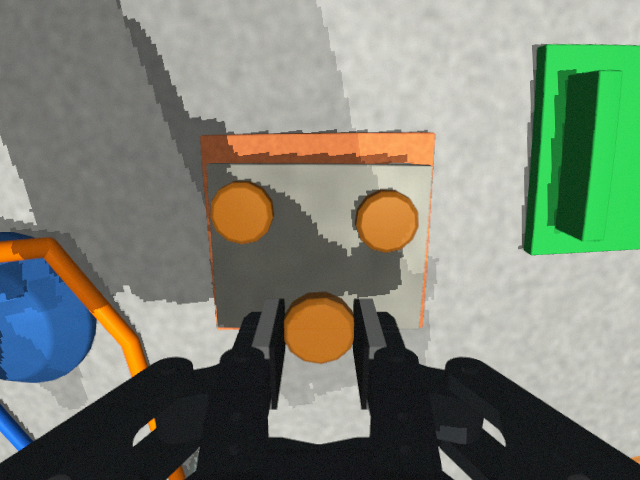

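Disc at (320,327) is over the free half of the board, and the two others are at (241,211) and (387,220). Lowering and releasing gently.

Emit:
{"op": "apply_moves", "data": {
  "jaw": [185, 185, 185, 185, 185, 185, 185, 185, 175, 168, 160, 150, 150],
  "delta_pos": [
    [0, 0, 0.01],
    [0, 0, 0.02],
    [0, 0, 0.028],
    [0, 0, 0.033],
    [0, 0, 0.036],
    [0, 0, 0.038],
    [0, 0, 0.0385],
    [0, 0, 0.0385],
    [0, 0, 0.0385],
    [0, 0, 0.0385],
    [0, 0, 0.0385],
    [0, 0, 0.0385],
    [0, 0, 0.0385]
  ],
  "rotation": [
    [0, 0, 0],
    [0, 0, 0],
    [0, 0, 0],
    [0, 0, 0],
    [0, 0, 0],
    [0, 0, 0],
    [0, 0, 0],
    [0, 0, 0],
    [0, 0, 0],
    [0, 0, 0],
    [0, 0, 0],
    [0, 0, 0],
    [0, 0, 0]
  ]
}}

```text
t: 10.52
position: [0.6534, 0.1861, 0.0528]
eef_rot: [3.141, -0.0, 1.43]
wrist_force: [0.3, -0.4, -0.8]
width: 0.0352
```

Emit:
{"op": "apply_moves", "data": {
  "jaw": [150, 150, 150, 120, 90, 60, 60, 60, 60],
  "delta_pos": [
    [0, 0, -0.005],
    [0, 0, -0.03],
    [0, 0, -0.07],
    [0, -0.02, -0.11],
    [-0.01, -0.06, -0.15],
    [-0.02, -0.1, -0.17],
    [-0.03, -0.13, -0.17],
    [-0.04, -0.15, -0.17],
    [-0.04, -0.15, -0.17]
  ],
  "rotation": [
    [0, 0, 0],
    [0, 0, 0],
    [0, 0, 0],
    [0, 0, 0],
    [0, 0, 0],
    [0, 0, 0],
    [0, 0, 0],
    [0, 0, 0],
    [0, 0, 0]
  ]
}}

```text
t: 11.65
position: [0.498, 0.1673, 0.2236]
eef_rot: [3.141, -0.0, 1.43]
wrist_force: [0.1, 0.2, 0.2]
width: 0.0655
```

```bash
python3 - <<'E'
from h import *
snap('wrist','w6'); s=env.observe(); print(s['t'],s['position'],s['eef_rot'],s['width'])
X,im,d,p=cloud('w6')
m=(abs(X[...,0]-.632)<.075)&(abs(X[...,1]-.188)<.075)&(X[...,2]>.034)&(X[...,2]<.058)
P=X[m];r=cv2.minAreaRect(P[:,:2].astype(np.float32)*1000); print(r)
m=(abs(X[...,0]-.632)<.075)&(abs(X[...,1]-.188)<.075)&(X[...,2]>.047)&(X[...,2]<.058)
n,l,st,c=cv2.connectedComponentsWithStats(m.astype(np.uint8))
for i in range(1,n):
    if st[i,4]>50: print(np.round(onz(p,c[i],.051),4),st[i,4])
# stand slab: z .006-.014
m=(abs(X[...,0]-.632)<.085)&(abs(X[...,1]-.188)<.085)&(X[...,2]>.007)&(X[...,2]<.058)
P=X[m];r=cv2.minAreaRect(P[:,:2].astype(np.float32)*1000); print(r)
E
```

```text
11.7 [0.4992302  0.16747436 0.22348016] [ 3.14047303e+00 -5.26590263e-04  1.43014619e+00] 0.06545121667715381
((634.827392578125, 188.40618896484375), (99.74166107177734, 81.6266860961914), 81.56236267089844)
[[0.6086 0.1574 0.051 ]] 735
[[0.6216 0.2166 0.051 ]] 513
[[0.6513 0.1856 0.051 ]] 647
((636.7213134765625, 187.17640686035156), (120.00811767578125, 110.59767150878906), 82.6492691040039)
```

View pics/w6.png

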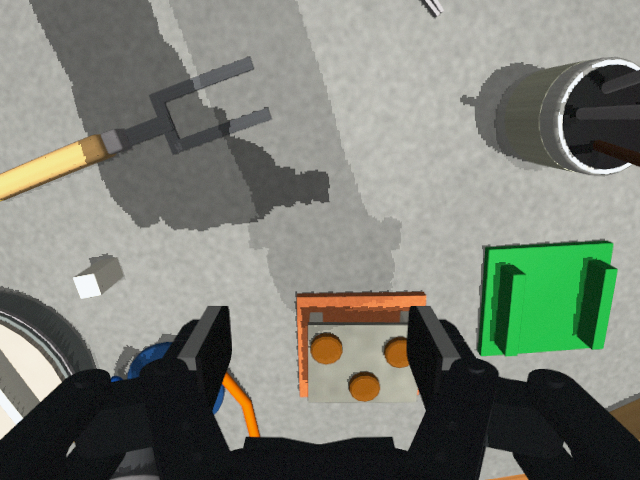

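Three discs now lie on the board at (326,349), (399,352) and (364,387). The board still sits square on the stand. Next is the fork.

Emit:
{"op": "apply_moves", "data": {
  "jaw": [60, 60, 60, 60, 60, 60, 60, 60, 60, 60, 60, 60, 60, 60],
  "delta_pos": [
    [-0.01, -0.003, 0],
    [-0.035, -0.009, 0.005],
    [-0.065, -0.016, 0.015],
    [-0.095, -0.023, 0.03],
    [-0.125, -0.03, 0.05],
    [-0.155, -0.037, 0.07],
    [-0.185, -0.044, 0.09],
    [-0.2048, -0.0494, 0.11],
    [-0.2048, -0.0494, 0.13],
    [-0.2048, -0.0494, 0.145],
    [-0.2048, -0.0494, 0.155],
    [-0.2048, -0.0494, 0.16],
    [-0.2048, -0.0494, 0.16],
    [-0.2048, -0.0494, 0.16]
  ],
  "rotation": [
    [0, 0, -5],
    [0, 0, -15],
    [0, 0, -25],
    [0, 0, -35],
    [0, 0, -45],
    [0, 0, -55],
    [0, 0, -65],
    [0, 0, -75],
    [0, 0, -85],
    [0, 0, -95],
    [0, 0, -104],
    [0, 0, -108.4],
    [0, 0, -108.4],
    [0, 0, -108.4]
  ]
}}

```text
t: 13.45
position: [0.4226, -0.0286, 0.063]
eef_rot: [-3.141, 0.001, -2.962]
wrist_force: [-0.0, 0.1, 0.9]
width: 0.0654
```

```bash
python3 - <<'E'
from h import *
_,_,p=snap('wrist','w7'); s=env.observe(); print(s['t'],s['position'],s['eef_rot'],s['width'])
X,im,d,p=cloud('w7')
m=(abs(X[...,0]-.43)<.03)&(X[...,2]>.022)&(X[...,2]<.033)&(X[...,1]<0.02)&(X[...,1]>-.2)
n,l,st,c=cv2.connectedComponentsWithStats(m.astype(np.uint8))
for i in range(1,n):
    if st[i,4]>300:
        P=X[l==i]; print(cv2.minAreaRect(P[:,:2].astype(np.float32)*1000),st[i,4],np.median(P[:,2]))
p=load('w2')[2]
print(onz(p,[(582,129),(582,167)],.004), onz(load('w1')[2],[(347,68),(353,108)],.004))
E
```

```text
13.5 [ 0.42242498 -0.02855574  0.06306921] [-3.14137293e+00  8.09695750e-04 -2.96197117e+00] 0.06544787122918239
((426.74755859375, -58.660423278808594), (20.251222610473633, 127.72116088867188), 10.413272857666016) 13103 0.027388037442978713
[[0.36973117 0.12891771 0.004     ]
 [0.41108712 0.13554342 0.004     ]] [[0.37254936 0.12953481 0.004     ]
 [0.41217262 0.13637746 0.004     ]]
```

View pics/w7.png

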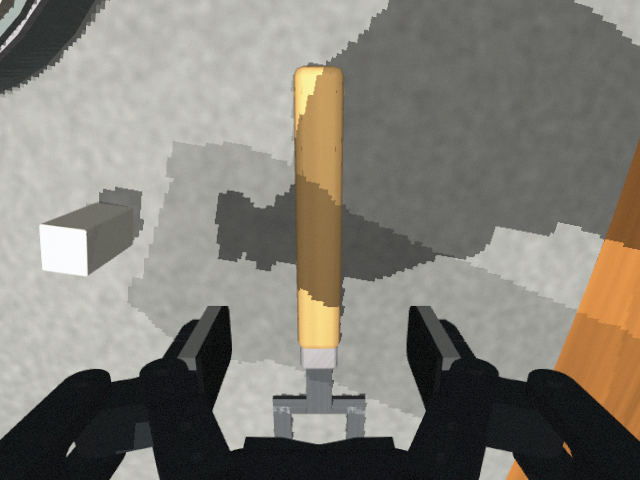

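Fork handle is centred at (320,210) between the fingers. Descending and gripping firmly.

Emit:
{"op": "apply_moves", "data": {
  "jaw": [60, 60, 60, 60, 60, 90, 130, 170, 210, 210, 210, 210, 210],
  "delta_pos": [
    [0.001, 0, 0.015],
    [0.001, 0, 0.03],
    [0.001, 0, 0.042],
    [0.001, 0, 0.049],
    [0.001, 0, 0.051],
    [0.001, 0, 0.051],
    [0.001, 0, 0.051],
    [0.001, 0, 0.051],
    [0.001, 0, 0.051],
    [0.001, 0, 0.051],
    [0.001, 0, 0.051],
    [0.001, 0, 0.051],
    [0.001, 0, 0.051]
  ],
  "rotation": [
    [0, 0, 0],
    [0, 0, 0],
    [0, 0, 0],
    [0, 0, 0],
    [0, 0, 0],
    [0, 0, 0],
    [0, 0, 0],
    [0, 0, 0],
    [0, 0, 0],
    [0, 0, 0],
    [0, 0, 0],
    [0, 0, 0],
    [0, 0, 0]
  ],
  "newtons": 100
}}

```text
t: 15.12
position: [0.4211, -0.0286, 0.0124]
eef_rot: [-3.141, 0.001, -2.961]
wrist_force: [-1.0, -0.3, 6.0]
width: 0.0178
```

Emit:
{"op": "apply_moves", "data": {
  "jaw": [210, 210, 210, 210, 210, 210, 210, 210, 210, 210, 210, 210, 210, 210, 210, 210, 210, 210],
  "delta_pos": [
    [0, 0, -0.01],
    [0, 0, -0.03],
    [0, 0, -0.06],
    [0, 0, -0.09],
    [0, 0, -0.11],
    [0, 0, -0.11],
    [0, 0, -0.11],
    [0, 0, -0.11],
    [0, 0.02, -0.11],
    [-0.005, 0.05, -0.11],
    [-0.01, 0.085, -0.11],
    [-0.015, 0.12, -0.11],
    [-0.02, 0.16, -0.11],
    [-0.022, 0.195, -0.11],
    [-0.025, 0.22, -0.11],
    [-0.0287, 0.238, -0.11],
    [-0.0287, 0.2475, -0.11],
    [-0.0287, 0.2475, -0.11]
  ],
  "rotation": [
    [0, 0, 0],
    [0, 0, 0],
    [0, 0, 5],
    [0, 0, 14],
    [0, 0, 24],
    [0, 0, 34],
    [0, 0, 44],
    [0, 0, 54],
    [0, 0, 64],
    [0, 0, 74],
    [0, 0, 84],
    [0, 0, 94],
    [0, 0, 102],
    [0, 0, 107],
    [0, 0, 108.3],
    [0, 0, 108.3],
    [0, 0, 108.3],
    [0, 0, 108.3]
  ]
}}

```text
t: 17.38
position: [0.4041, 0.2201, 0.1219]
eef_rot: [-3.141, 0.0, 1.433]
wrist_force: [-0.8, -0.4, -1.2]
width: 0.0179
```

```bash
python3 - <<'E'
from h import *
s=env.observe(); print(s['t'],s['position'],s['eef_rot'],s['width'])
for n in ('top','side'):
    im,_,_=snap(n,n+'1')
im=load('top1')[0]; a=cv2.resize(im[180:330,180:380],(800,600),interpolation=cv2.INTER_CUBIC); cv2.imwrite('pics/c4.png',a)
im=load('side1')[0]; a=cv2.resize(im[130:280,210:410],(800,600),interpolation=cv2.INTER_CUBIC); cv2.imwrite('pics/c5.png',a)
E
```

```text
17.375 [0.40407916 0.22013154 0.12186082] [-3.14132383e+00  3.21819414e-04  1.43276715e+00] 0.0179260974515575
```

View pics/c4.png

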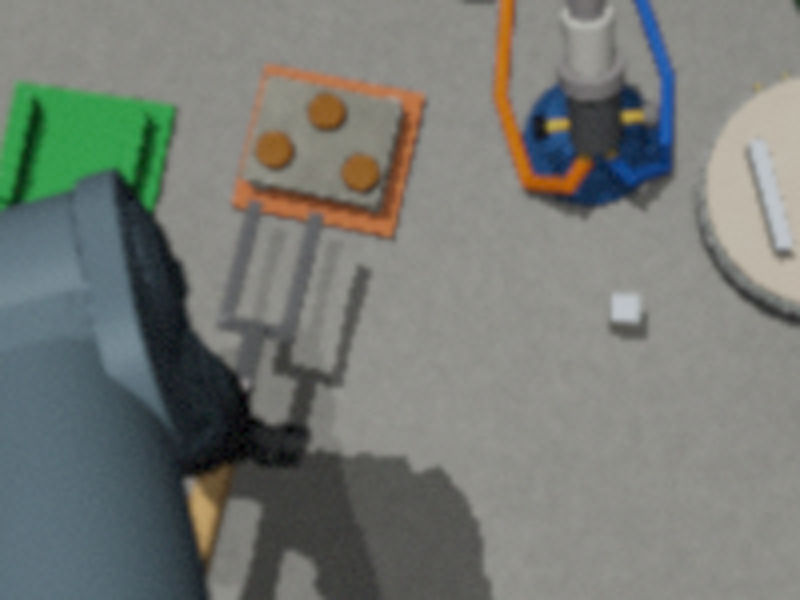

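View pics/c5.png

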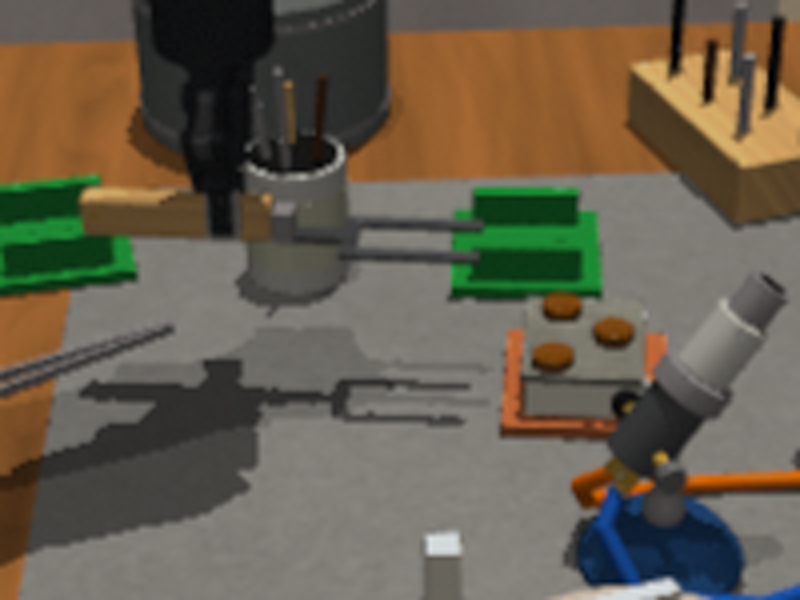

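```bash
python3 - <<'E'
from h import *
pt=load('top1')[2]; ps=load('side1')[2]
L,e1=tri(pt,(243.75,230.75),ps,(330.5,186)); R,e2=tri(pt,(259,233.75),ps,(329.5,194)); print(L,e1,R,e2)
for t in ('top1','side1'):
    X,im,d,p=cloud(t)
    m=(X[...,2]>.09)&(X[...,2]<.135)&(X[...,0]>.49)&(X[...,0]<.60)&(X[...,1]>.15)&(X[...,1]<.26)
    P=X[m]; 
    if len(P)>20:
        A=np.c_[P[:,0]-.404,P[:,1]-.22,np.ones(len(P))]; print(t,len(P),np.linalg.lstsq(A,P[:,2],rcond=None)[0],P[:,0].max(),cv2.minAreaRect(P[:,:2].astype(np.float32)*1000))
E
```

```text
[0.56757464 0.21643559 0.11274623] 0.0019626072403769756 [0.56193299 0.17484693 0.11253003] 0.0015656504825124192
top1 231 [-0.00850364 -0.0039099   0.113547  ] 0.5699879822156432 ((527.6527099609375, 202.24893188476562), (53.34665298461914, 80.7784423828125), 82.33087921142578)
side1 196 [-0.00581372 -0.00418178  0.11296456] 0.567597523175422 ((526.6309204101562, 200.90550231933594), (59.47492980957031, 77.43794250488281), 80.845458984375)
```

The fork is level (slope about −0.007) and lined up with the board axis. Lowering it to mid-gap and starting the insertion.

Emit:
{"op": "apply_moves", "data": {
  "jaw": [210, 210, 210, 210, 210, 210, 210, 210, 210, 210, 210, 210],
  "delta_pos": [
    [0, 0, 0.015],
    [0, 0, 0.04],
    [0, 0, 0.065],
    [0, 0, 0.08],
    [0, 0, 0.087],
    [0, 0, 0.088],
    [0, 0, 0.088],
    [0, 0.005, 0.088],
    [0, 0.015, 0.088],
    [0, 0.025, 0.088],
    [0, 0.03, 0.088],
    [0, 0.03, 0.088]
  ],
  "rotation": [
    [0, 0, 0],
    [0, 0, 0],
    [0, 0, 0],
    [0, 0, 0],
    [0, 0, 0],
    [0, 0, 0],
    [0, 0, 0],
    [0, 0, 0],
    [0, 0, 0],
    [0, 0, 0],
    [0, 0, 0],
    [0, 0, 0]
  ]
}}

```text
t: 18.98
position: [0.4348, 0.2159, 0.0338]
eef_rot: [3.141, -0.0, 1.431]
wrist_force: [0.2, -0.7, -1.5]
width: 0.0179
```

```bash
python3 - <<'E'
from h import *
s=env.observe(); print(s['t'],s['position'],s['eef_rot'],s['wrist_force'])
for n in ('top','side'):
    im,_,_=snap(n,n+'2')
im=load('top2')[0]; a=cv2.resize(im[180:300,200:360],(400,300),interpolation=cv2.INTER_CUBIC)
im=load('side2')[0]; b=cv2.resize(im[180:270,280:400],(400,300),interpolation=cv2.INTER_CUBIC); cv2.imwrite('pics/c6.png',np.hstack([a,b]))
E
```

```text
18.975 [0.43480969 0.21586293 0.03380262] [ 3.14129762e+00 -2.88567584e-04  1.43136790e+00] [ 0.24631306 -0.68698    -1.50209016]
```

View pics/c6.png

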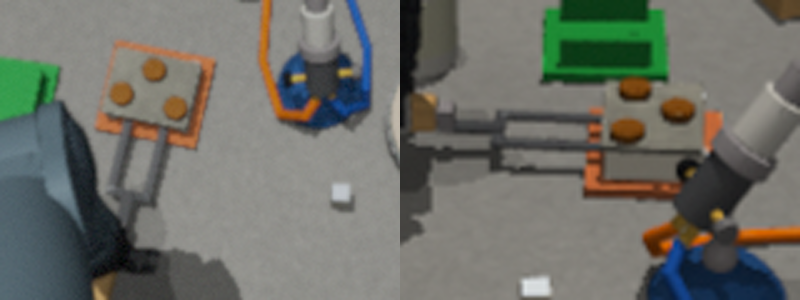

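Emit:
{"op": "apply_moves", "data": {
  "jaw": [210, 210, 210, 210, 210, 210, 210, 210, 210, 210, 210],
  "delta_pos": [
    [0, 0.004, 0],
    [0, 0.014, 0],
    [0, 0.026, 0],
    [0, 0.038, 0],
    [0, 0.05, 0],
    [0, 0.062, 0],
    [0, 0.072, 0],
    [0, 0.077, 0],
    [0, 0.079, 0],
    [0, 0.079, 0],
    [0, 0.079, 0]
  ],
  "rotation": [
    [0, 0, 0],
    [0, 0, 0],
    [0, 0, 0],
    [0, 0, 0],
    [0, 0, 0],
    [0, 0, 0],
    [0, 0, 0],
    [0, 0, 0],
    [0, 0, 0],
    [0, 0, 0],
    [0, 0, 0]
  ]
}}

```text
t: 20.45
position: [0.5119, 0.205, 0.0337]
eef_rot: [-3.141, 0.0, 1.432]
wrist_force: [0.7, -0.4, -0.7]
width: 0.0182
```

```bash
python3 - <<'E'
from h import *
s=env.observe(); print(s['t'],s['position'],s['eef_rot'],s['wrist_force'])
for n in ('top','side'):
    im,_,_=snap(n,n+'3')
im=load('top3')[0]; a=cv2.resize(im[180:300,200:360],(400,300),interpolation=cv2.INTER_CUBIC)
im=load('side3')[0]; b=cv2.resize(im[180:270,280:400],(400,300),interpolation=cv2.INTER_CUBIC); cv2.imwrite('pics/c7.png',np.hstack([a,b]))
X,im,d,p=cloud('side3')
m=(abs(X[...,0]-.632)<.075)&(abs(X[...,1]-.188)<.075)&(X[...,2]>.036)&(X[...,2]<.058)
print(cv2.minAreaRect(X[m][:,:2].astype(np.float32)*1000))
E
```

```text
20.45 [0.51190208 0.20500237 0.03373191] [-3.14109530e+00  7.96756716e-05  1.43215260e+00] [ 0.71943096 -0.37120052 -0.66197872]
((634.5933837890625, 188.85317993164062), (109.30491638183594, 82.5844955444336), 83.56757354736328)
```

View pics/c7.png

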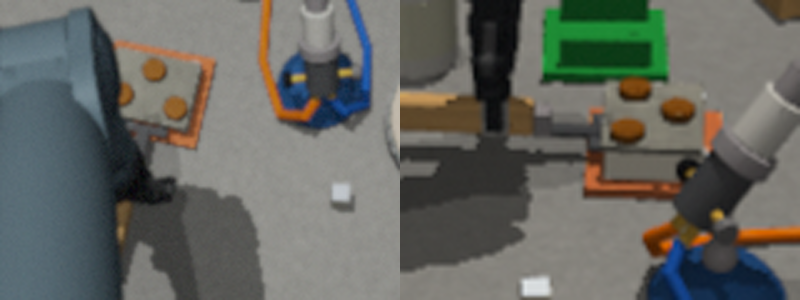

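Tines are fully under the board and it hasn't moved. Lifting slowly.

Emit:
{"op": "apply_moves", "data": {
  "jaw": [210, 210, 210, 210, 210, 210, 210, 210, 210, 210, 210, 210, 210, 210],
  "delta_pos": [
    [0, 0, -0.003],
    [0, 0, -0.007],
    [0, 0, -0.009],
    [0, 0, -0.0105],
    [0, 0, -0.012],
    [0, 0, -0.0135],
    [0, 0, -0.0155],
    [0, 0, -0.018],
    [0, 0, -0.021],
    [0, 0, -0.024],
    [0, 0, -0.027],
    [0, 0, -0.029],
    [0, 0, -0.03],
    [0, 0, -0.03]
  ],
  "rotation": [
    [0, 0, 0],
    [0, 0, 0],
    [0, 0, 0],
    [0, 0, 0],
    [0, 0, 0],
    [0, 0, 0],
    [0, 0, 0],
    [0, 0, 0],
    [0, 0, 0],
    [0, 0, 0],
    [0, 0, 0],
    [0, 0, 0],
    [0, 0, 0],
    [0, 0, 0]
  ],
  "newtons": 110
}}

```text
t: 22.3
position: [0.5124, 0.205, 0.0639]
eef_rot: [3.141, -0.0, 1.432]
wrist_force: [-0.6, 0.3, -2.3]
width: 0.018
```

```bash
python3 - <<'E'
from h import *
s=env.observe(); print(s['t'],s['position'],s['eef_rot'],s['wrist_force'])
im,_,_=snap('side','side4')
b=cv2.resize(im[160:270,260:410],(750,550),interpolation=cv2.INTER_CUBIC); cv2.imwrite('pics/c8.png',b)
for t in ('side3','side4'):
    X,im,d,p=cloud(t)
    m=(abs(X[...,0]-.632)<.07)&(abs(X[...,1]-.188)<.07)&(X[...,2]>.036)&(X[...,2]<.075)
    hsv=cv2.cvtColor(im,cv2.COLOR_BGR2HSV); m&=hsv[...,1]<90
    P=X[m]; A=np.c_[P[:,0]-.635,P[:,1]-.188,np.ones(len(P))]
    for k in range(3):
        f=np.linalg.lstsq(A,P[:,2],rcond=None)[0]; r=abs(P[:,2]-A@f)<.004; P=P[r];A=A[r]
    print(t,len(P),f)
E
```

```text
22.3 [0.51241944 0.2050015  0.06386167] [ 3.14149293e+00 -1.48111639e-04  1.43195369e+00] [-0.56006939  0.27490938 -2.25028913]
side3 443 [-0.00346268  0.00349545  0.04171754]
side4 412 [0.03806335 0.01728221 0.05990864]
```

View pics/c8.png

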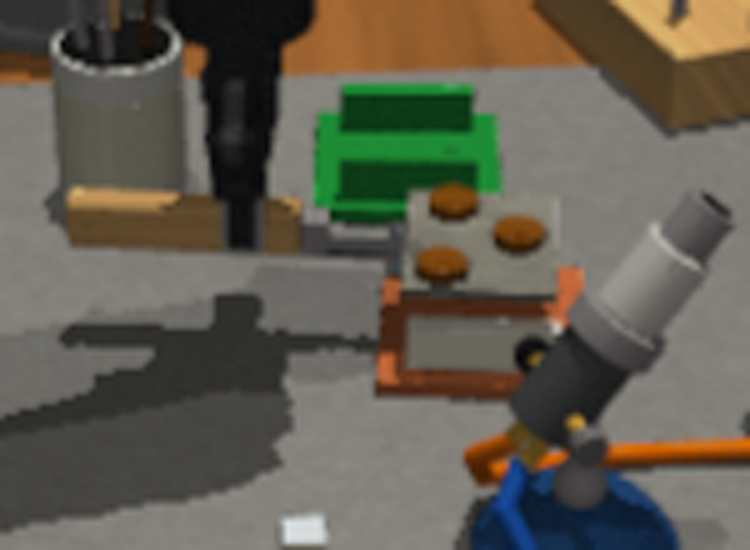

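Loaded board is riding on the fork, lifted off the props. Continuing up and backing away.

Emit:
{"op": "apply_moves", "data": {
  "jaw": [210, 210, 210, 210, 210, 210, 210, 210, 210, 210, 210, 210, 210, 210, 210, 210, 210, 210, 210, 210],
  "delta_pos": [
    [0, 0, -0.003],
    [0, 0, -0.009],
    [0, 0, -0.017],
    [0, 0, -0.026],
    [0, 0, -0.036],
    [0, -0.002, -0.046],
    [0, -0.006, -0.055],
    [0, -0.013, -0.062],
    [0, -0.022, -0.065],
    [0, -0.033, -0.066],
    [0, -0.046, -0.066],
    [0, -0.06, -0.066],
    [0, -0.074, -0.066],
    [0, -0.087, -0.066],
    [0, -0.099, -0.066],
    [0, -0.109, -0.066],
    [0, -0.117, -0.066],
    [0, -0.122, -0.066],
    [0, -0.125, -0.066],
    [0, -0.125, -0.066]
  ],
  "rotation": [
    [0, 0, 0],
    [0, 0, 0],
    [0, 0, 0],
    [0, 0, 0],
    [0, 0, 0],
    [0, 0, 0],
    [0, 0, 0],
    [0, 0, 0],
    [0, 0, 0],
    [0, 0, 0],
    [0, 0, 0],
    [0, 0, 0],
    [0, 0, 0],
    [0, 0, 0],
    [0, 0, 0],
    [0, 0, 0],
    [0, 0, 0],
    [0, 0, 0],
    [0, 0, 0],
    [0, 0, 0]
  ]
}}

```text
t: 24.85
position: [0.3886, 0.2223, 0.1298]
eef_rot: [3.141, -0.0, 1.432]
wrist_force: [0.3, 0.0, -2.1]
width: 0.018
```

```bash
python3 - <<'E'
from h import *
s=env.observe(); print(s['t'],s['position'],s['eef_rot'],s['wrist_force'],s['width'])
im,_,_=snap('side','side5')
b=cv2.resize(im[130:270,210:400],(760,560),interpolation=cv2.INTER_CUBIC); cv2.imwrite('pics/c9.png',b)
X,im,d,p=cloud('side5')
m=(abs(X[...,0]-.512)<.07)&(abs(X[...,1]-.205)<.07)&(X[...,2]>.10)&(X[...,2]<.15)
hsv=cv2.cvtColor(im,cv2.COLOR_BGR2HSV)
P=X[m]; print(cv2.minAreaRect(P[:,:2].astype(np.float32)*1000))
P=X[m&(hsv[...,1]<90)]; A=np.c_[P[:,0]-.512,P[:,1]-.205,np.ones(len(P))]
for k in range(3):
        f=np.linalg.lstsq(A,P[:,2],rcond=None)[0]; r=abs(P[:,2]-A@f)<.004; P=P[r];A=A[r]
print(len(P),f)
E
```

```text
24.85 [0.3886411  0.22230616 0.12983886] [ 3.14138739e+00 -1.14460098e-04  1.43196242e+00] [ 0.31481087  0.04908026 -2.13613818] 0.017969080655679863
((495.6996154785156, 204.64039611816406), (105.3132553100586, 109.73936462402344), 81.76759338378906)
473 [ 0.03000274 -0.00036041  0.12644498]
```

View pics/c9.png

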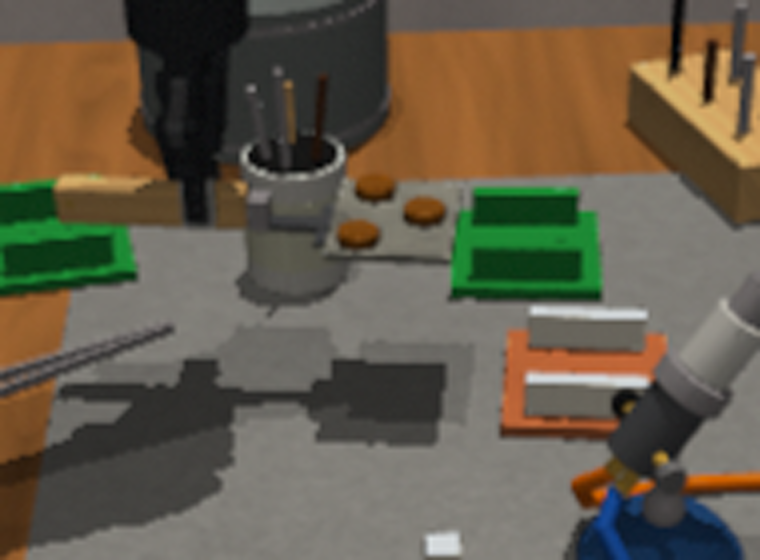

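Emit:
{"op": "apply_moves", "data": {
  "jaw": [210, 210, 210, 210, 210, 210, 210, 210, 210, 210, 210, 210, 210, 210, 210, 210, 210, 210, 210, 210],
  "delta_pos": [
    [-0.0055, 0.001, 0],
    [-0.0165, 0.0025, 0],
    [-0.0325, 0.005, 0],
    [-0.0545, 0.0085, 0],
    [-0.0815, 0.013, 0],
    [-0.114, 0.0185, 0],
    [-0.1465, 0.0235, 0],
    [-0.1795, 0.029, 0],
    [-0.212, 0.034, 0],
    [-0.2445, 0.0395, 0],
    [-0.277, 0.0445, 0],
    [-0.31, 0.05, 0],
    [-0.3425, 0.055, 0],
    [-0.375, 0.06, 0],
    [-0.402, 0.0645, 0],
    [-0.424, 0.068, 0],
    [-0.44, 0.0705, 0],
    [-0.451, 0.0725, 0],
    [-0.4565, 0.0735, 0],
    [-0.4565, 0.0735, 0]
  ],
  "rotation": [
    [0, 0, -0.3],
    [0, 0, -0.9],
    [0, 0, -1.8],
    [0, 0, -3],
    [0, 0, -4.6],
    [0, 0, -6.4],
    [0, 0, -8.2],
    [0, 0, -10],
    [0, 0, -11.8],
    [0, 0, -13.7],
    [0, 0, -15.5],
    [0, 0, -17.3],
    [0, 0, -19.1],
    [0, 0, -20.9],
    [0, 0, -22.5],
    [0, 0, -23.7],
    [0, 0, -24.6],
    [0, 0, -25.2],
    [0, 0, -25.5],
    [0, 0, -25.5]
  ]
}}

```text
t: 27.4
position: [0.398, -0.2401, 0.1297]
eef_rot: [-3.142, -0.0, 1.877]
wrist_force: [-0.2, 0.7, -3.1]
width: 0.0177
```

```bash
python3 - <<'E'
from h import *
s=env.observe(); print(s['t'],s['position'],s['eef_rot'],s['wrist_force'],s['width'])
snap('side','side6'); snap('top','top6')
for t in ('side6','top6'):
    X,im,d,p=cloud(t)
    hsv=cv2.cvtColor(im,cv2.COLOR_BGR2HSV)
    m=(abs(X[...,0]-.515)<.08)&(abs(X[...,1]+.203)<.08)&(X[...,2]>.108)&(X[...,2]<.15)
    # board seen past bar: pts more than .09 ahead of grip
    g=np.array([s['position'][0],s['position'][1]]); yw=s['eef_rot'][2]-np.pi/2; u=np.array([np.cos(yw),np.sin(yw)])
    a=(X[...,:2]-g)@u; l=(X[...,:2]-g)@np.array([-u[1],u[0]])
    mm=m&(a>.06)
    ys,xs=np.where(mm)
    print(t,mm.sum(), 'along',np.percentile(a[mm],[1,50,99]),'lat',np.percentile(l[mm],[1,99]),cv2.minAreaRect(X[mm][:,:2].astype(np.float32)*1000))
    # excluding shank lateral
    m2=m&(abs(l)>.03)&(a>.06); print(np.percentile(a[m2],[.5,99.5]))
    P=X[m&(a>.09)&(X[...,2]<.135)&(hsv[...,1]<90)]; A=np.c_[P[:,0]-.515,P[:,1]+.203,np.ones(len(P))]; print(np.linalg.lstsq(A,P[:,2],rcond=None)[0])
im=load('side6')[0]; b=cv2.resize(im[180:360,200:440],(800,600),interpolation=cv2.INTER_CUBIC); cv2.imwrite('pics/c10.png',b)
E
```

```text
27.4 [ 0.3980361  -0.24008598  0.12973046] [-3.14155093e+00 -2.51188999e-04  1.87665419e+00] [-0.2334457   0.65124443 -3.12301309] 0.017686581658482164
side6 1661 along [0.06486387 0.11553037 0.16197601] lat [-0.04976906  0.0486682 ] ((504.36309814453125, -205.30484008789062), (103.65751647949219, 105.13626098632812), 17.9062557220459)
[0.08316572 0.16237223]
[-0.00392961  0.00979425  0.12697718]
top6 1269 along [0.06593944 0.11912983 0.16308085] lat [-0.0476338   0.05099534] ((504.82476806640625, -204.70314025878906), (104.62710571289062, 102.3787841796875), 17.4398136138916)
[0.08431128 0.16408188]
[-0.01290135  0.00528064  0.12630135]
```

View pics/c10.png

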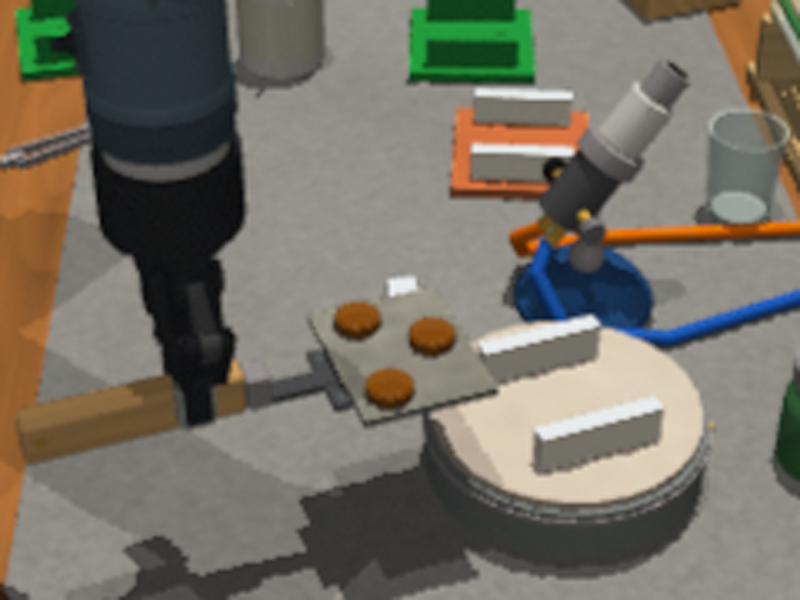

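Board is level on the fork, centred 0.1235 ahead of the grip, with yaw matching the hearth at 17.5°. Moving over the hearth and partly down.

Emit:
{"op": "apply_moves", "data": {
  "jaw": [210, 210, 210, 210, 210, 210, 210, 210, 210, 210, 210, 210, 210, 210, 210, 210, 210, 210, 210, 210],
  "delta_pos": [
    [0, 0.003, 0],
    [0, 0.009, 0],
    [0, 0.018, 0],
    [0, 0.029, 0],
    [0, 0.041, 0],
    [0, 0.054, 0],
    [0, 0.067, 0],
    [0, 0.079, 0],
    [0, 0.09, 0],
    [0, 0.099, 0],
    [0, 0.105, 0],
    [0, 0.108, 0],
    [0, 0.109, 0.003],
    [0, 0.109, 0.009],
    [0, 0.109, 0.017],
    [0, 0.109, 0.024],
    [0, 0.109, 0.03],
    [0, 0.109, 0.033],
    [0, 0.109, 0.035],
    [0, 0.109, 0.035]
  ],
  "rotation": [
    [0, 0, 0],
    [0, 0, 0],
    [0, 0, 0],
    [0, 0, 0],
    [0, 0, 0],
    [0, 0, 0],
    [0, 0, 0],
    [0, 0, 0],
    [0, 0, 0],
    [0, 0, 0],
    [0, 0, 0],
    [0, 0, 0],
    [0, 0, 0],
    [0, 0, 0],
    [0, 0, 0],
    [0, 0, 0],
    [0, 0, 0],
    [0, 0, 0],
    [0, 0, 0],
    [0, 0, 0]
  ]
}}

```text
t: 30.0
position: [0.5022, -0.2072, 0.0948]
eef_rot: [3.142, -0.0, 1.877]
wrist_force: [-0.2, 0.3, -2.9]
width: 0.0181
```

```bash
python3 - <<'E'
from h import *
s=env.observe(); print(s['t'],s['position'],s['eef_rot'],s['wrist_force'],s['width'])
snap('side','side7'); snap('top','top7')
for t in ('side7','top7'):
    X,im,d,p=cloud(t)
    m=(abs(X[...,0]-.62)<.08)&(abs(X[...,1]+.17)<.08)&(X[...,2]>.081)&(X[...,2]<.11)
    g=s['position'][:2]; yw=s['eef_rot'][2]-np.pi/2; u=np.array([np.cos(yw),np.sin(yw)])
    a=(X[...,:2]-g)@u; l=(X[...,:2]-g)@np.array([-u[1],u[0]])
    m2=m&(abs(l)>.03)&(a>.06); print(np.percentile(a[m2],[.5,99.5]),np.percentile(l[m2],[1,99]),cv2.minAreaRect(X[m2][:,:2].astype(np.float32)*1000))
im=load('side7')[0]; b=cv2.resize(im[210:360,270:470],(800,600),interpolation=cv2.INTER_CUBIC); cv2.imwrite('pics/c11.png',b)
E
```

```text
30.0 [ 0.50215889 -0.20717917  0.09478297] [ 3.14150540e+00 -1.50664393e-05  1.87697791e+00] [-0.15747058  0.31135209 -2.9436251 ] 0.0181153141791543
[0.08292942 0.16274863] [-0.05057717  0.05038416] ((619.3692626953125, -169.8560028076172), (80.55213165283203, 103.93207550048828), 17.277692794799805)
[0.08437569 0.16346577] [-0.0486543   0.05061967] ((620.4551391601562, -169.15798950195312), (81.36106872558594, 100.78478240966797), 17.412250518798828)
```

View pics/c11.png

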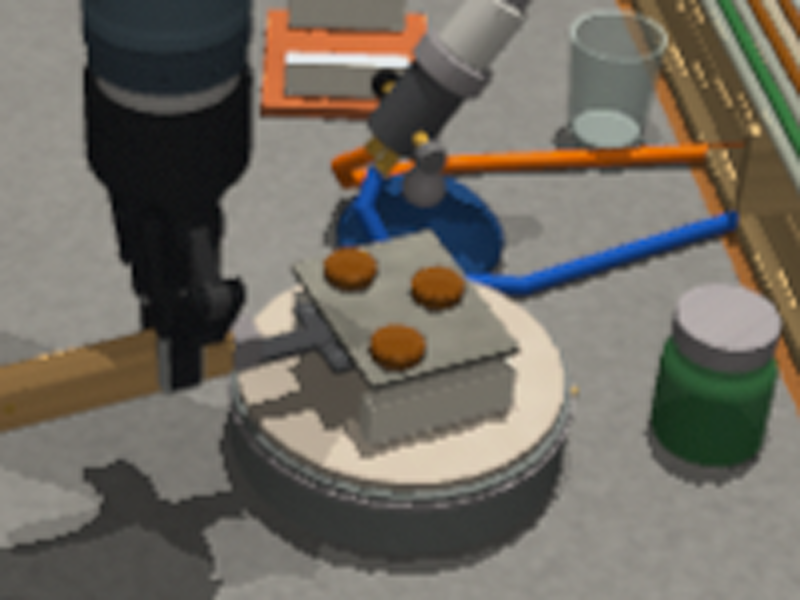

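Emit:
{"op": "apply_moves", "data": {
  "jaw": [210, 210, 210, 210, 210, 210, 210, 210, 210, 210, 210, 210, 210, 210],
  "delta_pos": [
    [0, 0, 0.002],
    [0, 0, 0.005],
    [0, 0, 0.007],
    [0, 0, 0.0085],
    [0, 0, 0.0095],
    [0, 0, 0.0105],
    [0, 0, 0.0115],
    [0, 0, 0.0125],
    [0, 0, 0.0135],
    [0, 0, 0.015],
    [0, 0, 0.018],
    [0, 0, 0.02],
    [0, 0, 0.0205],
    [0, 0, 0.0205]
  ],
  "rotation": [
    [0, 0, 0],
    [0, 0, 0],
    [0, 0, 0],
    [0, 0, 0],
    [0, 0, 0],
    [0, 0, 0],
    [0, 0, 0],
    [0, 0, 0],
    [0, 0, 0],
    [0, 0, 0],
    [0, 0, 0],
    [0, 0, 0],
    [0, 0, 0],
    [0, 0, 0]
  ]
}}

```text
t: 31.85
position: [0.5021, -0.2071, 0.0742]
eef_rot: [-3.142, -0.0, 1.877]
wrist_force: [-0.1, -0.1, -1.1]
width: 0.0181
```

```bash
python3 - <<'E'
from h import *
s=env.observe(); print(s['t'],s['position'],s['eef_rot'],s['wrist_force'],s['width'])
snap('side','side8')
X,im,d,p=cloud('side8')
m=(abs(X[...,0]-.62)<.08)&(abs(X[...,1]+.17)<.08)&(X[...,2]>.074)&(X[...,2]<.10)
print(cv2.minAreaRect(X[m][:,:2].astype(np.float32)*1000),np.median(X[m][:,2]))
b=cv2.resize(im[210:360,270:470],(800,600),interpolation=cv2.INTER_CUBIC); cv2.imwrite('pics/c12.png',b)
E
```

```text
31.85 [ 0.50209734 -0.20714366  0.07422323] [-3.14157862e+00 -1.21402581e-04  1.87694863e+00] [-0.07554783 -0.05966177 -1.05642709] 0.01805849686723343
((597.8346557617188, -175.65676879882812), (127.02532958984375, 103.0224838256836), 16.072872161865234) 0.08260905672206331
```

View pics/c12.png

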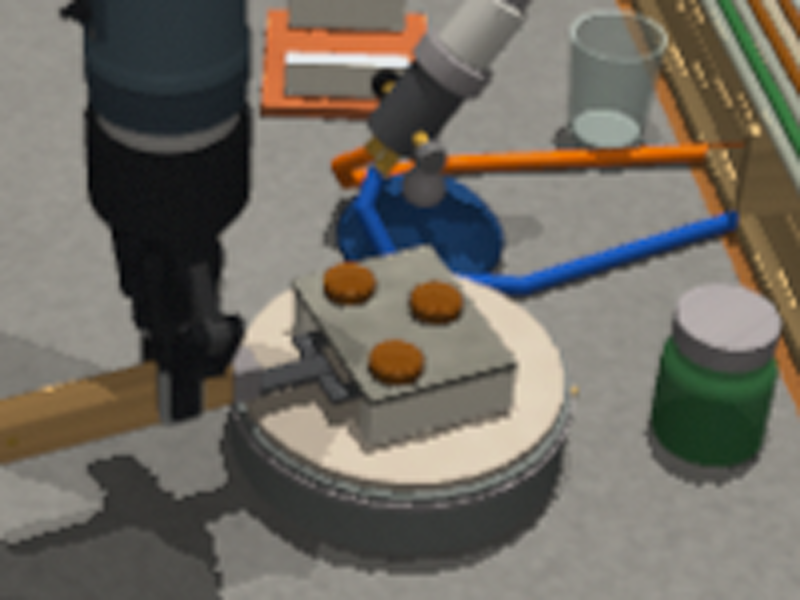

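Board sits on the props. Drawing the fork straight out.

Emit:
{"op": "apply_moves", "data": {
  "jaw": [210, 210, 210, 210, 210, 210, 210, 210, 210, 210, 210, 210, 210, 210],
  "delta_pos": [
    [0, -0.003, 0],
    [0, -0.009, 0],
    [0, -0.018, 0],
    [0, -0.03, 0],
    [0, -0.043, 0],
    [0, -0.056, 0],
    [0, -0.07, 0],
    [0, -0.083, 0],
    [0, -0.095, 0],
    [0, -0.105, 0],
    [0, -0.109, 0],
    [0, -0.11, -0.02],
    [0, -0.11, -0.06],
    [0, -0.11, -0.086]
  ],
  "rotation": [
    [0, 0, 0],
    [0, 0, 0],
    [0, 0, 0],
    [0, 0, 0],
    [0, 0, 0],
    [0, 0, 0],
    [0, 0, 0],
    [0, 0, 0],
    [0, 0, 0],
    [0, 0, 0],
    [0, 0, 0],
    [0, 0, 0],
    [0, 0, 0],
    [0, 0, 0]
  ]
}}

```text
t: 33.65
position: [0.3979, -0.2407, 0.1619]
eef_rot: [3.14, 0.001, 1.877]
wrist_force: [0.6, -0.6, -1.7]
width: 0.0178
```

```bash
python3 - <<'E'
from h import *
s=env.observe(); print(s['t'],s['position'],s['eef_rot'],s['wrist_force'],s['width'])
snap('side','side9')
X,im,d,p=cloud('side9')
m=(abs(X[...,0]-.62)<.08)&(abs(X[...,1]+.17)<.08)&(X[...,2]>.074)&(X[...,2]<.10)
print(cv2.minAreaRect(X[m][:,:2].astype(np.float32)*1000),np.median(X[m][:,2]))
E
```

```text
33.65 [ 0.39785733 -0.24070019  0.16193311] [3.14033491e+00 1.34460089e-03 1.87723524e+00] [ 0.55537155 -0.63552049 -1.74906244] 0.01783746164218271
((619.1788940429688, -169.48977661132812), (81.13113403320312, 103.11560821533203), 17.94964027404785) 0.08247816172829181
```

Emit:
{"op": "apply_moves", "data": {
  "jaw": [210, 210, 210, 210, 210, 210, 210, 210, 210, 210, 210, 210, 210, 210, 210, 210, 210, 210],
  "delta_pos": [
    [0.005, 0.002, 0],
    [0.02, 0.009, 0],
    [0.04, 0.018, 0],
    [0.065, 0.029, 0],
    [0.09, 0.04, 0],
    [0.115, 0.051, 0],
    [0.14, 0.062, 0],
    [0.165, 0.074, 0],
    [0.185, 0.083, 0],
    [0.1946, 0.0868, 0.005],
    [0.1946, 0.0868, 0.02],
    [0.1946, 0.0868, 0.045],
    [0.1946, 0.0868, 0.075],
    [0.1946, 0.0868, 0.1],
    [0.1946, 0.0868, 0.115],
    [0.1946, 0.0868, 0.125],
    [0.1946, 0.0868, 0.13],
    [0.1946, 0.0868, 0.13]
  ],
  "rotation": [
    [0, 0, -4],
    [0, 0, -12],
    [0, 0, -21],
    [0, 0, -30],
    [0, 0, -39],
    [0, 0, -48],
    [0, 0, -57],
    [0, 0, -66],
    [0, 0, -74],
    [0, 0, -80],
    [0, 0, -82.7],
    [0, 0, -82.7],
    [0, 0, -82.7],
    [0, 0, -82.7],
    [0, 0, -82.7],
    [0, 0, -82.7],
    [0, 0, -82.7],
    [0, 0, -82.7]
  ]
}}

```text
t: 35.95
position: [0.4215, -0.0286, 0.0303]
eef_rot: [3.142, 0.0, -2.963]
wrist_force: [-0.3, -0.5, -1.5]
width: 0.0179
```

Emit:
{"op": "apply_moves", "data": {
  "jaw": [210, 210, 210, 210, 210, 210, 190, 175, 160, 145, 130, 115, 115],
  "delta_pos": [
    [0, 0, 0.005],
    [0, 0, 0.01],
    [0, 0, 0.014],
    [0, 0, 0.0165],
    [0, 0, 0.018],
    [0, 0, 0.018],
    [0, 0, 0.018],
    [0, 0, 0.018],
    [0, 0, 0.017],
    [0, 0, 0.017],
    [0, 0, 0.017],
    [0, 0, 0.017],
    [0, 0, 0.017]
  ],
  "rotation": [
    [0, 0, 0],
    [0, 0, 0],
    [0, 0, 0],
    [0, 0, 0],
    [0, 0, 0],
    [0, 0, 0],
    [0, 0, 0],
    [0, 0, 0],
    [0, 0, 0],
    [0, 0, 0],
    [0, 0, 0],
    [0, 0, 0],
    [0, 0, 0]
  ],
  "newtons": 40
}}

```text
t: 37.58
position: [0.4213, -0.0286, 0.0133]
eef_rot: [3.142, -0.0, -2.963]
wrist_force: [0.1, 0.9, -0.1]
width: 0.0468
```

Emit:
{"op": "apply_moves", "data": {
  "jaw": [115, 115, 115, 100, 100, 100, 100, 100],
  "delta_pos": [
    [0, 0, -0.01],
    [0, 0, -0.04],
    [0, 0, -0.08],
    [0, 0, -0.12],
    [0, 0, -0.17],
    [0, 0, -0.2],
    [0, 0, -0.22],
    [0, 0, -0.22]
  ],
  "rotation": [
    [0, 0, 0],
    [0, 0, 0],
    [0, 0, 0],
    [0, 0, 0],
    [0, 0, 0],
    [0, 0, 0],
    [0, 0, 0],
    [0, 0, 0]
  ]
}}

```text
t: 38.58
position: [0.4225, -0.0289, 0.2353]
eef_rot: [-3.14, 0.004, -2.963]
wrist_force: [-0.7, 0.1, -0.1]
width: 0.0522
```

```bash
python3 - <<'E'
from h import *
s=env.observe(); print(s['t'],s['position'],s['wrist_force'],s['width'])
snap('side','sideA');snap('top','topA');snap('wrist','wA')
for t in ('sideA','topA'):
    X,im,d,p=cloud(t)
    m=(abs(X[...,0]-.62)<.08)&(abs(X[...,1]+.17)<.08)&(X[...,2]>.074)&(X[...,2]<.10)
    print(cv2.minAreaRect(X[m][:,:2].astype(np.float32)*1000),np.median(X[m][:,2]))
    hsv=cv2.cvtColor(im,cv2.COLOR_BGR2HSV)
    P=X[m&(hsv[...,1]<90)&(X[...,2]<.087)]; A=np.c_[P[:,0]-.62,P[:,1]+.17,np.ones(len(P))]; print(np.linalg.lstsq(A,P[:,2],rcond=None)[0])
    m=(X[...,2]>.018)&(X[...,2]<.04)&(X[...,0]>.38)&(X[...,0]<.47)&(X[...,1]>-.16)&(X[...,1]<.05)
    n,l,st,c=cv2.connectedComponentsWithStats(m.astype(np.uint8))
    for i in range(1,n):
        if st[i,4]>60: P=X[l==i]; print('handle',st[i,4],cv2.minAreaRect(P[:,:2].astype(np.float32)*1000),np.median(P[:,2]))
b=load('sideA')[0]; cv2.imwrite('pics/c13.png',cv2.resize(b[170:430,190:480],(669,600)))
E
```

```text
38.575 [ 0.42251362 -0.02885356  0.23526744] [-0.65491825  0.07086743 -0.0893515 ] 0.052172275657728535
((618.7833251953125, -168.87692260742188), (80.94832611083984, 104.81858825683594), 17.388240814208984) 0.0824622295631493
[0.00352224 0.01423388 0.08172392]
handle 361 ((424.0811767578125, -54.71320343017578), (20.329853057861328, 142.6157684326172), 9.642191886901855) 0.02755743405931088
((620.3870239257812, -168.71334838867188), (82.17205047607422, 100.47216796875), 17.093164443969727) 0.08241876132666803
[-0.00106039 -0.00103722  0.08129597]
```

View pics/c13.png

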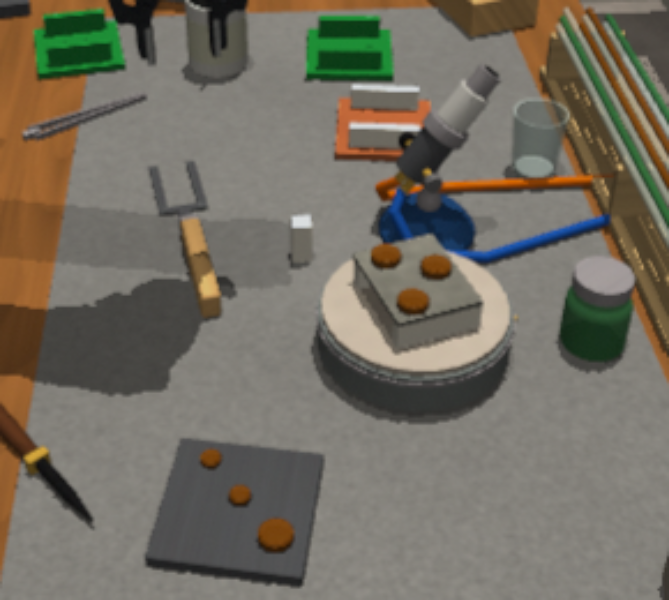

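View pics/topA.png

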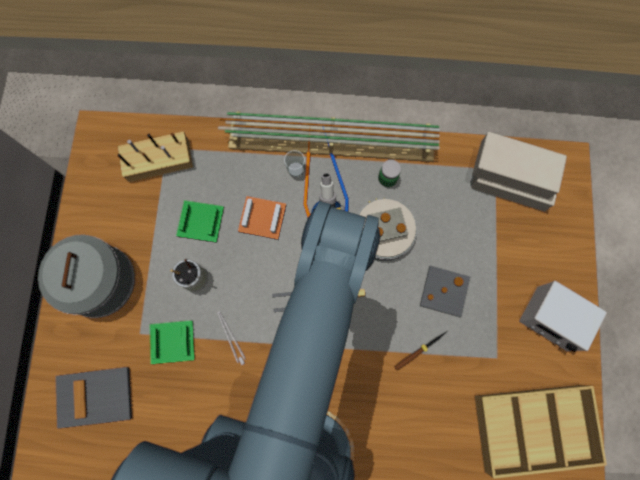

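Final views show three discs on the board, which sits on the hearth props at about (0.620, −0.169), yaw 17.2°, and level. The fork lies flat with its handle top at 0.0276. One large disc and both chips remain on the slab, and nothing else has shifted.

```bash
python3 - <<'E'
from h import *
print(env.finish_job())
E
```

```text
the job is handed in; nothing more can be done
None
```

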